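# Lay two loaded copper counterweights heavy end down in tipping cradles

## Task

Lay the two closed copper counterweights in the two sloping cradles of the soldering stand, one in each, with the heavy end at the low foot of its cradle, so that both cradles stay leaning back and the light ends point up ready for soldering. You cannot see which end holds the lead, so lift each one to find out first: a cradle must never tip over. Leave the other things on the bench where they are and let go of the counterweights.

Things in the scene. Friction and masses are not known exactly. Their poses are not given: they have to be found in the camera images.
- weight_a_mid (a point): Centre of a lamp counterweight: a closed square copper tube, 140 mm long, 30 x 30 mm, lying on the table. Own x runs along it. Both ends look alike; lead is sealed in one (either, varying each start, for each weight). 0.42 to 0.54 kg, centre of gravity 20 to 27 mm from the middle. Gripped lightly at its middle and raised a little, the heavy end stays down; gripped hard, it twists the wrist.
- weight_b_mid (a point): Centre of the other counterweight, the same in every way (140 mm long, 30 x 30 mm, own x along it, both ends alike), with its own heavy end, independent of the first's. Either weight may go in either cradle.
- cradle_near_bed (a point): Where a counterweight's centre comes to lie in the near cradle (nearer to or farther from the robot; 110 mm apart). Own x points up along the cradle from its low foot (to the robot's right) to its high end, 30 deg above level; y across; z square out of the bed. Bed plate 15 mm under this point, 20 mm wide: fingers pass beside it. Cheeks 36 mm apart at 45 to 65 mm either side of the middle, tops 3 mm above this point.
- cradle_near_foot (a point): Middle of the near cradle's foot plate, its face 73 mm down the cradle from the bed point; its top is 9 mm higher (square to the bed) than the bed point. A low lip closes the high end, 75 mm up from the bed point. The heavy end belongs here.
- cradle_near (a joint): Pivot of the near cradle, rad. 0: leaning back, foot low (the start; empty, a weak bias keeps it there); grows as it tips over, to 1.05: high end down. It tips by itself if a counterweight is left in it heavy end up. It swings freely about a pin 22 mm under the bed point (square to the bed) and 8 mm towards the foot, so a push near an end moves it.
- cradle_far_bed (a point): Where a counterweight's centre comes to lie in the far cradle (nearer to or farther from the robot; 110 mm apart). Own x points up along the cradle from its low foot (to the robot's right) to its high end, 30 deg above level; y across; z square out of the bed. Bed plate 15 mm under this point, 20 mm wide: fingers pass beside it. Cheeks 36 mm apart at 45 to 65 mm either side of the middle, tops 3 mm above this point.
- cradle_far_foot (a point): Middle of the far cradle's foot plate, its face 73 mm down the cradle from the bed point; its top is 9 mm higher (square to the bed) than the bed point. A low lip closes the high end, 75 mm up from the bed point. The heavy end belongs here.
- cradle_far (a joint): Pivot of the far cradle, rad. 0: leaning back, foot low (the start; empty, a weak bias keeps it there); grows as it tips over, to 1.05: high end down. It tips by itself if a counterweight is left in it heavy end up. It swings freely about a pin 22 mm under the bed point (square to the bed) and 8 mm towards the foot, so a push near an end moves it.
- torch_rail (a point): Middle of a fixed level steel rail, 20 mm round, 240 mm long, that crosses above both cradles, 165 mm higher than the bed points and 30 mm further towards the high ends; own y along it. Its two posts stand 46 mm further that way, outside the cradles. An upright tool over a cradle meets it: come in square to the bed, leaning, from the foot side.
- jar: Bystander, to be left alone: small closed flux jar, 44 mm across, 55 mm tall. Origin at its underside.
- finial: Bystander, to be left alone: turned brass finial standing upright, 38 mm across, 50 mm tall. Origin at its underside.
- stub: Bystander, to be left alone: short open-topped stub of the same 30 mm square copper tube, 45 mm long, 30 mm tall. Origin at its underside.
- reel: Bystander, to be left alone: aluminium reel lying flat, 64 mm across, 26 mm tall. Origin at its underside.
- offcut: Bystander, to be left alone: copper angle offcut, 90 mm long, 30 mm tall. Origin at its underside.
- mallet: Bystander, to be left alone: wooden mallet lying on the table, about 0.3 m long. Origin at its underside.

How it is judged:
By the outcome, as a careful person would: the job done as asked, in the order asked, and still so for the second after the job is handed in, with the robot touching nothing.
It also fails if it takes over 72 s, if anything falls off the work surface, if the arm or the gripper's body presses on something with over 40 N, if the wrist force passes 120 N, or if a joint passes its speed limit or range.

## Robot

A 6-joint arm with a two-finger parallel gripper is mounted at the origin on the work surface. World frame = base frame: x ahead of the robot, y to its left, z up, the work surface at z = 0. Lengths are in m, angles in rad, forces in N, time in s.
With the tool pointing down it reaches from about 0.35 to 0.875 m from the base axis. Payload 4.2 kg.
Tool frame: the origin (TCP) lies midway between the tips of the shut fingers; the grasp point (between the pads) lies 19 mm behind it (manip.tcp_to_grasp is the distance from the TCP to the grasp point, in m); z points along the fingers, y is the direction in which the jaws open and shut (so a half turn about z gives the same grasp; the last joint's range is limited). The gripper opens to 87 mm and grips with 3 to 60 N. Pads are 19 mm wide; open, the fingers measure 117 mm over their backs; the gripper's body (75 mm by 190 mm) begins 51 mm behind the grasp point.
Start: joints at [1.374, 0.385, 0.008, 0, -1.194, -0.259], TCP at [0.275, 0.561, 0.223] pointing down, gripper open.
Joint ranges: [-3.14, 3.14], [-1.21, 2.06], [-1.07, 1.41], [-3.16, 2.05], [-2.99, -0.16], [-3.1, 3.1]. Speed limits (rad/s): [2.79, 2.79, 3.14, 3.14, 3.14, 3.14].

## Interface

Orientations are given as [roll, pitch, yaw] about the fixed x, y, z axes, in that order (R = Rz(yaw) Ry(pitch) Rx(roll)).
In Python, from workcell import manip gives the robot as it stands. The module is installed in compiled form; this text tells all that it offers.
- The arm moves only by the tool step_arm, never from a script. Its argument "deltas" is a list of rows, each a list of 3 entries, a list of its own where there are three numbers: the shift along the tool's x, y, z in cm, then the turn, a rotation vector about the tool's x, y, z in degrees, then the finger opening in cm, from 0 to 8.7. In form: [[[x, y, z], [ax, ay, az], grip], ...]. A call has 1 to 5 rows; each row is the pose to reach, as a shift and turn from the pose commanded when the call began, along the tool's axes at that moment; what a row does not reach only later rows make up. A row lasts 1/10 s, in which the tool goes at most 50 mm and 8.59 degrees, less where a joint would pass 70% of its speed; a pose out of reach is approached as far as the arm can. A call with a gripper value outside its range is refused whole. The fingers move at their own pace and stop on an object; "newtons" is the grip in N (left out, the last holds). Time passes only in rows, so rows that repeat a pose let the fingers close. It gives the time, the measured TCP pose, the force and the opening at its end, in the units of the state.
- manip.observe(): the state, without advancing time (a new reading comes with each control period).
- manip.grab_frame(name): name is "side" or "top"; returns the picture (480x640x3 uint8, red, green, blue); there is no depth.
- manip.get_calibration(name): a dict with "mtx" (3x3 intrinsics, pixels), "k1" (the pictures are not rectified: a ray, as slopes to the right and down, at radius r is drawn at 1 + k1 r^2 times it, then the intrinsics apply), "T" (4x4, takes a point from camera to world coordinates). Camera axes: x right, y up, looking along -z (the intrinsics and any distortion apply to the point x, -y, -z); pixel columns grow to the right and rows downward; lengths in m; the calibration is good to about 2 mm. A picture is of the moment at which its call begins. get_calibration takes no time and is no camera call.
- manip.close_job(): hands the job in, once; it reports no verdict.
The state is a dict: "time": time; "joint_pos": joint angles; "qd": joint speeds; "effort": joint torques, N m; "ee_pos": TCP position; "tcp_rot": TCP orientation; "contact_force": force on the tool from outside, world axes, zero at the start; "moment": the same for the moment, N m; "grip_width": finger opening in m.
Only numpy, scipy, OpenCV 4.12 (cv2) and the standard library are available. Lean on these libraries where they do the work, as an engineer would, in place of code of your own. Each camera call takes 0.05 s, during which the arm holds its last target. There are 200 camera calls.

## Working session

There is one attempt and no reset: what is moved stays moved. The work goes in short steps, Python scripts to look and compute and a tool call to move; the robot and the scene stay as the last step left them, time stands still between calls to the robot, and variables do not carry over. Pictures are saved under pics/ and viewed, about 8 in all and at most 12, crops included, and the job is handed in when it is done.

Besides the shell and the picture viewer there is one more tool, called after "Call:" as name([rows], argument=value, ...), one row to a line, values as JSON. step_arm: Moves the arm, as the interface text tells. Its arguments: {"type":"object","properties":{"deltas":{"type":"array","items":{"type":"array"}},"newtons":{"type":"number"}},"required":["deltas"]}

```bash
mkdir -p pics; ls
python3 - <<'E'
from workcell import manip
import cv2,numpy as np
for n in("top","side"):
    f=manip.grab_frame(n); cv2.imwrite(f"pics/{n}0.png",f[:,:,::-1])
    c=manip.get_calibration(n); print(n,np.round(c["mtx"],1).tolist(),c["k1"],np.round(c["T"],3).tolist())
print(manip.observe(), manip.tcp_to_grasp)
E
```

```text
pics
top [[460.8, 0.0, 315.9], [0.0, 460.8, 243.6], [0.0, 0.0, 1.0]] -0.10839736535716639 [[-0.063, 0.977, -0.204, 0.319], [-0.998, -0.061, 0.019, -0.093], [0.006, 0.205, 0.979, 1.411], [0.0, 0.0, 0.0, 1.0]]
side [[574.8, 0.0, 312.5], [0.0, 574.8, 245.4], [0.0, 0.0, 1.0]] 0.05677541425159481 [[0.949, 0.207, -0.239, 0.251], [-0.316, 0.577, -0.753, -1.052], [-0.018, 0.79, 0.613, 0.955], [0.0, 0.0, 0.0, 1.0]]
{'time': 0.1, 'joint_pos': array([ 1.37360153e+00,  3.85523254e-01,  6.75019565e-03, -4.23473074e-04,
       -1.19402488e+00, -2.58636339e-01]), 'qd': array([ 0.00128529, -0.00223317,  0.00397017,  0.00262012, -0.00152429,
        0.00102851]), 'effort': array([-6.30523591e-04, -3.91691780e+01,  1.87933999e+01,  4.23191652e+00,
        1.34181208e-02, -7.83529708e-05]), 'ee_pos': array([0.27485948, 0.56070748, 0.22153959]), 'tcp_rot': array([ 3.13955696e+00, -1.31574206e-04, -4.55987197e-01]), 'contact_force': array([-0.29377264, -0.38074164, -0.43586951]), 'moment': array([ 0.01247934,  0.02677856, -0.04759041]), 'grip_width': 0.08659111657222968} 0.0187
```

View pics/top0.png

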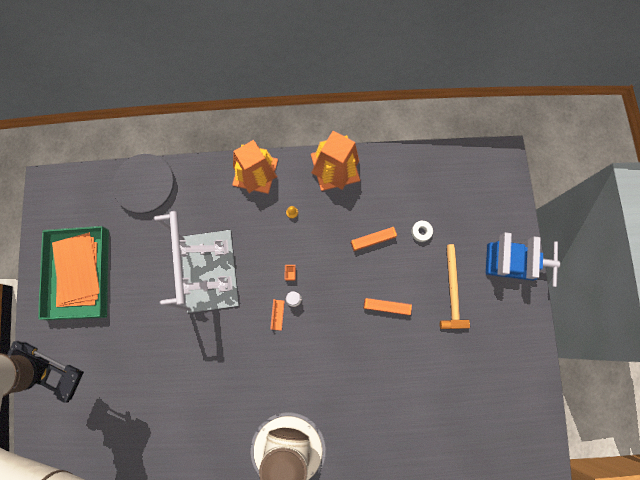

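View pics/side0.png

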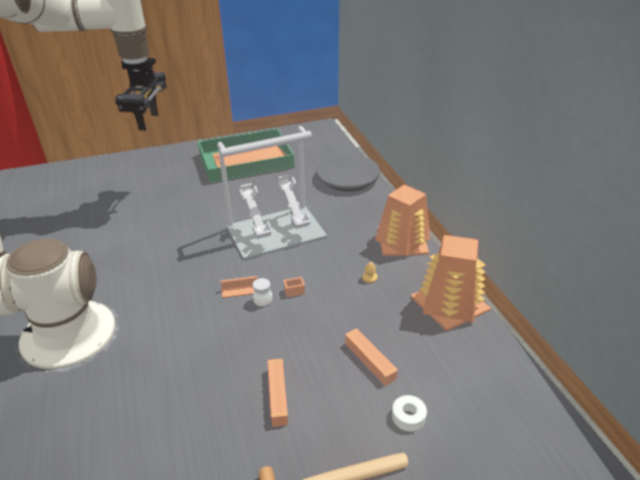

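The top view shows weights at (374,239) and (388,308), and the stand with its cradles at (205,248) and (210,285). Its rail runs from (174,213) to (181,303), with the high ends to the left, i.e. +y. The side view shows weights at (370,356) and (277,392) and the rail from (224,149) to (310,135).

```bash
cat > h.py <<'E'
import numpy as np,cv2
from workcell import manip
from scipy.spatial.transform import Rotation as R
def ray(n,uv):
    c=manip.get_calibration(n);K=np.array(c["mtx"]);T=np.array(c["T"])
    d=np.array([(uv[0]-K[0,2])/K[0,0],(uv[1]-K[1,2])/K[1,1]]);s=d.copy()
    for _ in range(20): s=d/(1+c["k1"]*(s@s))
    v=T[:3,:3]@np.array([s[0],-s[1],-1.]); return T[:3,3],v
def proj(n,P):
    c=manip.get_calibration(n);K=np.array(c["mtx"]);T=np.array(c["T"])
    p=T[:3,:3].T@(np.array(P)-T[:3,3]);s=np.array([p[0],-p[1]])/-p[2];s=s*(1+c["k1"]*(s@s))
    return np.array([K[0,0]*s[0]+K[0,2],K[1,1]*s[1]+K[1,2]])
def onplane(n,uv,z):
    o,v=ray(n,uv); return o+v*(z-o[2])/v[2]
def tri(a,b):
    o1,v1=ray("top",a);o2,v2=ray("side",b)
    t=np.linalg.lstsq(np.c_[v1,-v2],o2-o1,rcond=None)[0]
    p,q=o1+v1*t[0],o2+v2*t[1]; return (p+q)/2,np.linalg.norm(p-q)
E
python3 - <<'E'
from h import *
im={n:cv2.imread(f"pics/{n}0.png") for n in("top","side")}
out=[]
for n,(x0,y0,w,h) in {"top":(150,195,110,120),"side":(205,120,130,140)}.items():
    out.append(cv2.resize(im[n][y0:y0+h,x0:x0+w],None,fx=400/w,fy=400/w,interpolation=cv2.INTER_CUBIC))
H=min(o.shape[0] for o in out)
cv2.imwrite("pics/crop.png",np.hstack([o[:H] for o in out]))
for n,box in {"top":(340,220,80,110),"side":(255,325,150,105)}.items():
    x0,y0,w,h=box
    hsv=cv2.cvtColor(im[n],cv2.COLOR_BGR2HSV); m=cv2.inRange(hsv,(4,110,60),(18,255,255))
    mm=np.zeros_like(m);mm[y0:y0+h,x0:x0+w]=m[y0:y0+h,x0:x0+w]
    V=hsv[...,2]
    for c in cv2.findContours(mm,cv2.RETR_EXTERNAL,cv2.CHAIN_APPROX_NONE)[0]:
        if cv2.contourArea(c)<150: continue
        k=np.zeros_like(m);cv2.drawContours(k,[c],-1,255,-1)
        v=V[k>0]; t,_=cv2.threshold(v.reshape(-1,1),0,255,cv2.THRESH_OTSU)
        for lab,mk in(("all",k),("bright",((k>0)&(V>t)).astype(np.uint8)*255)):
            cc=max(cv2.findContours(mk,cv2.RETR_EXTERNAL,cv2.CHAIN_APPROX_NONE)[0],key=cv2.contourArea)
            r=cv2.minAreaRect(cc);B=cv2.boxPoints(r)
            W=np.array([onplane(n,p,.03) for p in B])
            e=np.linalg.norm(W-np.roll(W,-1,0),axis=1);i=np.argmax(e);d=W[(i+1)%4]-W[i]
            print(n,lab,np.round(r[0],1),t,W.mean(0)[:2].round(4),e.round(3)[:2],np.degrees(np.arctan2(d[1],d[0])).round(1))
for a,b in(((174.5,213),(309.5,135)),((181,303),(222,149))):
    print(tri(a,b))
E
```

```text
top all [387.2 306.2] 196.0 [ 0.4024 -0.3213] [0.033 0.144] -101.9
top bright [387.7 306. ] 196.0 [ 0.4031 -0.323 ] [0.031 0.141] -101.9
top all [373.6 238.2] 199.0 [ 0.6131 -0.2988] [0.144 0.036] -74.8
top bright [373.9 237.7] 199.0 [ 0.6145 -0.3   ] [0.141 0.03 ] -74.9
side all [367.2 358.3] 180.0 [ 0.5972 -0.3173] [0.033 0.135] -66.1
side bright [367.9 357.4] 180.0 [ 0.5996 -0.3154] [0.026 0.135] -66.1
(array([0.66261219, 0.24725653, 0.26144549]), np.float64(0.000482306895851553))
(array([0.42767276, 0.22753394, 0.27387842]), np.float64(0.0020867660961966994))
```

View pics/crop.png

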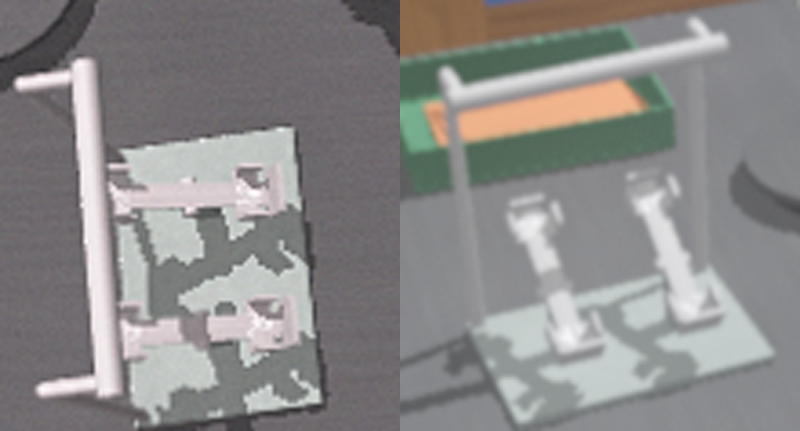

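The crop gives sub-pixel rail ends: top (173.1,212) and (179.7,302.8), side (309,133.7) and (222.9,151.5). The plate's right edge runs from (292,127) to (325,402) in the crop. I'll check a model overlay next.

Run:
```python
from h import *
im={n:cv2.imread(f"pics/{n}0.png") for n in("top","side")}
f,e1=tri((173.1,212.0),(309,133.7));n_,e2=tri((179.7,302.8),(222.9,151.5))
print("rail",f,e1,n_,e2,np.linalg.norm(f-n_))
cr=lambda x,y:(150+x/3.636,195+y/3.636)
P=[onplane("top",cr(*p),.006) for p in((122,148),(292,127),(325,402),(140,425))]
for i in range(4): d=P[(i+1)%4]-P[i];print("plate",P[i].round(3),np.linalg.norm(d).round(3),np.degrees(np.arctan2(d[1],d[0])).round(1))
d=f-n_; a=np.arctan2(d[1],d[0]); mid=(f+n_)/2; print("rail yaw",np.degrees(a))
def frame(a): 
    u=np.array([-np.sin(a),np.cos(a),0]);w=np.array([np.cos(a),np.sin(a),0]);z=np.array([0,0,1.]);return u,w,z
u,w,z=frame(a)
X=u*np.cos(np.pi/6)+z*.5; N=-u*.5+z*np.cos(np.pi/6)
bm=mid-.03*u-.165*z
big={n:cv2.resize(im[n],None,fx=4,fy=4,interpolation=cv2.INTER_CUBIC) for n in im}
def dot(P,c):
    for n in im: cv2.circle(big[n],tuple(int(v) for v in (proj(n,P)+.5)*4),3,c,-1)
for s in(-1,1):
    b=bm+s*.055*w; print("bed",b)
    for t in(-.073,0,.075): dot(b+X*t+ (N*.009 if t<0 else -N*.015 if t==0 else 0),(0,0,255))
    for sx in(-.065,-.045,.045,.065):
        for sy in(-.018,.018): dot(b+X*sx+w*sy+N*.003,(255,0,0))
for c,ang in(((.4031,-.323),-101.9),((.6145,-.3),-74.9)):
    d=np.array([np.cos(np.radians(ang)),np.sin(np.radians(ang)),0]);q=np.array([-d[1],d[0],0])
    for i in(-1,1):
        for j in(-1,1): dot(np.array([*c,.03])+d*.07*i+q*.015*j,(255,0,0))
t=big["top"][800:1230,620:1000];s=big["side"][500:1000,840:1240]
w1=big["top"][880:1280,1380:1680];w2=big["side"][1300:1730,1040:1640]
C=np.zeros((1000,1300,3),np.uint8)
for I,(x,y) in((t,(0,0)),(s,(400,0)),(w1,(0,560)),(w2,(400,520))): C[y:y+I.shape[0],x:x+I.shape[1]]=I[:1000-y]
cv2.imwrite("pics/ov.png",cv2.resize(C[:,:1040],(624,600)))
```

```text
rail [0.66356298 0.25038197 0.2639051 ] 0.0029509918276090534 [0.42965225 0.23378161 0.26334215] 0.0026879229336779537 0.23449971820286314
plate [0.663 0.294 0.006] 0.149 -86.4
plate [0.672 0.145 0.006] 0.239 -174.9
plate [0.434 0.124 0.006] 0.157 93.8
plate [0.424 0.28  0.006] 0.24 3.2
rail yaw 4.059404062975511
bed [0.49386932 0.20826356 0.09862362]
bed [0.60359335 0.21605054 0.09862362]
```

View pics/ov.png

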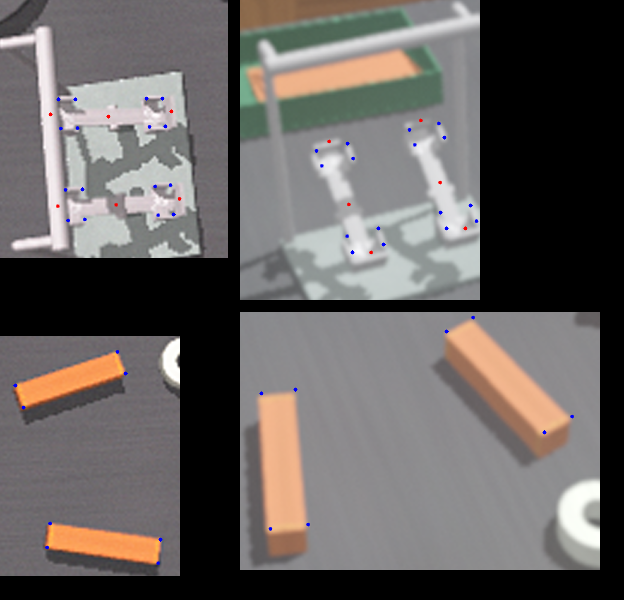

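Call:
step_arm([
  [[0,0,-5],[0,0,0],8.7],
  [[0,0,-10],[0,0,0],8.7],
  [[0,0,-15],[0,0,0],8.7],
  [[0,0,-18],[0,0,0],8.7],
  [[0,0,-18],[0,0,0],8.7],
])

```text
time: 0.6
ee_pos: [0.2759, 0.5623, 0.4083]
tcp_rot: [-3.131, 0.001, -0.456]
contact_force: [0.5, -0.0, 0.2]
grip_width: 0.0868
```

The overlay fits the stand and both weights to about 2 mm in the top view, and the side view agrees to 2–3 mm. I'm planning the trip to the far weight.

```bash
cat >> h.py <<'E'
def plan(wps,dmax=.24,amax=40,start=None):
    """waypoints (pos, Rot); prints per-call deltas (cm, deg) in tool frame at call start"""
    if start is None:
        s=manip.observe();start=(np.array(s["ee_pos"]),R.from_euler("xyz",s["tcp_rot"]))
    p,r=start
    for P,Q in wps:
        P=np.array(P,float);rv=(r.inv()*Q).as_rotvec();k=int(max(1,np.ceil(np.linalg.norm(P-p)/dmax),np.ceil(np.degrees(np.linalg.norm(rv))/amax)))
        d=(P-p)/k
        for i in range(k):
            q=r.inv().apply(d)*100; a=np.degrees(rv)/k
            print("move",q.round(2).tolist(),a.round(1).tolist(),"rows",round(max(np.linalg.norm(q)/5,np.linalg.norm(a)/8.59),1))
            r=r*R.from_rotvec(rv/k); p=p+d
    return p,r
def down(yawdeg): return R.from_euler("xyz",[np.pi,0,np.radians(yawdeg)])
A=np.array([.6145,-.300]);AA=-74.9
B=np.array([.4031,-.323]);BA=-101.9
ra=np.radians(4.06);U=np.array([-np.sin(ra),np.cos(ra),0]);W_=np.array([np.cos(ra),np.sin(ra),0]);Z=np.array([0,0,1.])
X=U*np.cos(np.pi/6)+Z*.5;N=-U*.5+Z*np.cos(np.pi/6)
BEDN=np.array([.4939,.2083,.0986]);BEDF=np.array([.6036,.2161,.0986])
E
python3 - <<'E'
from h import *
plan([([*A,.33],down(AA)),([*A,.10],down(AA))])
print(manip.observe()["joint_pos"].round(2))
E
```

```text
move [17.09, 15.65, 1.78] [-0.1, 0.1, 12.2] rows 4.6
move [20.01, 11.68, 1.83] [-0.1, 0.1, 12.2] rows 4.6
move [22.02, 7.19, 1.88] [-0.1, 0.1, 12.2] rows 4.6
move [23.04, 2.37, 1.93] [-0.1, 0.1, 12.2] rows 4.6
move [0.0, -0.0, 23.0] [0.0, 0.0, -0.0] rows 4.6
[ 1.37  0.33  0.37  0.   -1.6  -0.26]
```

Call:
step_arm([
  [[17.1,15.6,1.8],[0,0,12.2],8.7],
  [[17.1,15.6,1.8],[0,0,12.2],8.7],
  [[17.1,15.6,1.8],[0,0,12.2],8.7],
  [[17.1,15.6,1.8],[0,0,12.2],8.7],
  [[17.1,15.6,1.8],[0,0,12.2],8.7],
])

```text
time: 1.1
ee_pos: [0.36, 0.3426, 0.3835]
tcp_rot: [3.139, -0.0, -0.67]
contact_force: [0.1, 0.6, 0.5]
grip_width: 0.0869
```

Call:
step_arm([
  [[20,11.7,1.8],[0,0,12.2],8.7],
  [[20,11.7,1.8],[0,0,12.2],8.7],
  [[20,11.7,1.8],[0,0,12.2],8.7],
  [[20,11.7,1.8],[0,0,12.2],8.7],
  [[20,11.7,1.8],[0,0,12.2],8.7],
])

```text
time: 1.6
ee_pos: [0.444, 0.1272, 0.3652]
tcp_rot: [3.139, 0.001, -0.883]
contact_force: [0.1, 0.4, -0.2]
grip_width: 0.0871
```

Call:
step_arm([
  [[22,7.2,1.9],[0,0,12.2],8.7],
  [[22,7.2,1.9],[0,0,12.2],8.7],
  [[22,7.2,1.9],[0,0,12.2],8.7],
  [[22,7.2,1.9],[0,0,12.2],8.7],
  [[22,7.2,1.9],[0,0,12.2],8.7],
])

```text
time: 2.1
ee_pos: [0.5285, -0.0883, 0.3454]
tcp_rot: [3.138, 0.002, -1.097]
contact_force: [0.4, 0.4, 0.1]
grip_width: 0.087
```

Call:
step_arm([
  [[23,2.4,1.9],[0,0,12.2],8.7],
  [[23,2.4,1.9],[0,0,12.2],8.7],
  [[23,2.4,1.9],[0,0,12.2],8.7],
  [[23,2.4,1.9],[0,0,12.2],8.7],
  [[23,2.4,1.9],[0,0,12.2],8.7],
])

```text
time: 2.6
ee_pos: [0.6127, -0.3038, 0.3253]
tcp_rot: [3.138, 0.003, -1.31]
contact_force: [1.2, 0.9, -0.3]
grip_width: 0.087
```

Call:
step_arm([
  [[0,0,20],[0,0,0],8.7],
  [[0,0,20],[0,0,0],8.7],
  [[0,0,20],[0,0,0],8.7],
  [[0,0,20],[0,0,0],8.7],
  [[0,0,20],[0,0,0],8.7],
])

```text
time: 3.1
ee_pos: [0.6065, -0.2987, 0.1184]
tcp_rot: [3.125, 0.012, -1.31]
contact_force: [-0.6, 0.5, -0.4]
grip_width: 0.0872
```

Run:
```python
from h import *
s=manip.observe();print(s["ee_pos"],s["tcp_rot"],s["qd"].round(3))
plan([([*A,.006],down(AA))])
```

```text
[ 0.60646377 -0.29867507  0.1183948 ] [ 3.12522875  0.01200253 -1.30956558] [ 0.    -0.076  0.146  0.069 -0.069  0.   ]
move [0.47, -0.93, 11.22] [0.9, 0.7, -0.1] rows 2.3
```

Call:
step_arm([
  [[0.2,-0.2,4],[0,0,0],8.7],
  [[0.2,-0.2,8],[0,0,0],8.7],
  [[0.2,-0.2,8],[0,0,0],8.7],
  [[0.2,-0.2,8],[0,0,0],8.7],
  [[0.2,-0.2,8],[0,0,0],8.7],
])

```text
time: 3.6
ee_pos: [0.6175, -0.3032, 0.0523]
tcp_rot: [-3.137, -0.004, -1.307]
contact_force: [0.6, -0.6, -0.2]
grip_width: 0.0871
```

Run:
```python
from h import *
s=manip.observe();print(s["ee_pos"],s["tcp_rot"],s["qd"].round(3))
plan([([*A,.006],down(AA))])
```

```text
[ 0.61752349 -0.30318294  0.0523423 ] [-3.13685156 -0.00376807 -1.30657571] [ 0.    -0.008 -0.004 -0.008  0.008 -0.   ]
move [-0.4, 0.23, 4.63] [-0.3, -0.2, 0.0] rows 0.9
```

Call:
step_arm([
  [[-0.2,0.1,4.5],[0,0,0],8.7],
  [[-0.2,0.1,4.5],[0,0,0],8.7],
  [[-0.2,0.1,4.5],[0,0,0],8.7],
  [[-0.2,0.1,4.5],[0,0,0],8.7],
  [[-0.2,0.1,4.5],[0,0,0],8.7],
])

```text
time: 4.1
ee_pos: [0.615, -0.3011, 0.006]
tcp_rot: [-3.139, -0.002, -1.307]
contact_force: [-0.6, 0.2, 0.5]
grip_width: 0.087
```

Run:
```python
from h import *
s=manip.observe();print(s["ee_pos"],s["tcp_rot"],s["contact_force"],s["moment"])
plan([([*A,.006],down(AA))])
```

```text
[ 0.61504453 -0.30114057  0.00596326] [-3.13857213e+00 -2.02907140e-03 -1.30720037e+00] [-0.58803789  0.23329905  0.54208328] [ 0.04115355 -0.01850614 -0.03117271]
move [-0.12, 0.02, -0.0] [-0.2, -0.1, 0.0] rows 0.0
```

Call:
step_arm([
  [[0,0,0],[0,0,0],2],
  [[0,0,0],[0,0,0],2],
  [[0,0,0],[0,0,0],2],
  [[0,0,0],[0,0,0],2],
  [[0,0,0],[0,0,0],2],
], newtons=30)

```text
time: 4.6
ee_pos: [0.6137, -0.3007, 0.0035]
tcp_rot: [3.141, 0.0, -1.307]
contact_force: [0.8, -0.8, 0.5]
grip_width: 0.0547
```

Call:
step_arm([
  [[0,0,0],[0,0,0],2],
  [[0,0,0],[0,0,0],2],
  [[0,0,0],[0,0,0],2],
  [[0,0,0],[0,0,0],2],
  [[0,0,0],[0,0,0],2],
])

```text
time: 5.1
ee_pos: [0.6133, -0.3007, 0.0035]
tcp_rot: [3.141, 0.0, -1.308]
contact_force: [-1.4, -1.4, 0.8]
grip_width: 0.0296
```

Call:
step_arm([
  [[0,0,-1],[0,0,0],2],
  [[0,0,-3],[0,0,0],2],
  [[0,0,-5],[0,0,0],2],
  [[0,0,-6],[0,0,0],2],
  [[0,0,-6],[0,0,0],2],
])

```text
time: 5.6
ee_pos: [0.6148, -0.3008, 0.0653]
tcp_rot: [-3.138, -0.002, -1.307]
contact_force: [0.2, -0.2, -3.8]
grip_width: 0.03
```

Call:
step_arm([
  [[0,0,0],[0,0,0],2],
  [[0,0,0],[0,0,0],2],
  [[0,0,0],[0,0,0],2],
])

```text
time: 5.9
ee_pos: [0.613, -0.3004, 0.0622]
tcp_rot: [3.14, 0.001, -1.308]
contact_force: [0.0, 0.1, -4.8]
grip_width: 0.03
```

Run:
```python
from h import *
for i in range(4):
    f=manip.grab_frame("side");s=manip.observe();print(s["ee_pos"].round(4),s["contact_force"].round(2),s["moment"].round(3),s["grip_width"])
f=f[300:420,300:460]
cv2.imwrite("pics/liftA.png",cv2.resize(f,None,fx=4,fy=4,interpolation=cv2.INTER_CUBIC)[:,:,::-1])
```

```text
[ 0.6132 -0.3005  0.0624] [-1.01 -0.14 -4.94] [ 0.011  0.015 -0.014] 0.03005100413144513
[ 0.6133 -0.3006  0.0626] [-0.4   0.44 -4.07] [-0.095 -0.047 -0.03 ] 0.029808460128228634
[ 0.6135 -0.3006  0.0629] [ 0.5   0.1  -4.07] [-0.011 -0.07  -0.032] 0.0296188009082277
[ 0.6136 -0.3007  0.063 ] [ 0.08  0.76 -4.89] [-0.055 -0.031 -0.023] 0.029787759816733136
```

View pics/liftA.png

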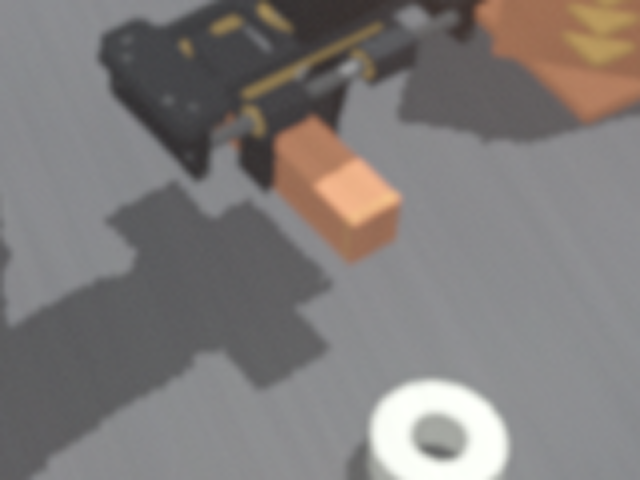

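The crop shows the weight in the jaws with its −y end near (375,215), roughly level, so I need numbers: averaged moments, and where the corners of a level tube should appear.

Run:
```python
from h import *
L=[]
for i in range(30):
    f=manip.grab_frame("side");s=manip.observe();L.append(np.r_[s["contact_force"],s["moment"]])
L=np.array(L);print(L.mean(0).round(3),(L.std(0)/30**.5).round(3))
d=np.array([np.cos(np.radians(AA)),np.sin(np.radians(AA)),0]);q=np.array([-d[1],d[0],0])
for tilt in(-20,-10,0,10,20):
    c,s_=np.cos(np.radians(tilt)),np.sin(np.radians(tilt))
    D=d*c-Z*s_;H=Z*c+d*s_
    C=np.array([*s["ee_pos"][:2],s["ee_pos"][2]+.009])
    print(tilt,[((proj("side",C+D*.07+H*.015*k+q*.015*j)-[300,300])*4).round().tolist() for j,k in((1,1),(-1,1),(-1,-1),(1,-1))])
```

```text
[ 6.200e-02  1.010e-01 -4.257e+00 -4.100e-02 -5.400e-02  2.000e-03] [0.105 0.088 0.077 0.005 0.006 0.006]
-20 [[390.0, 153.0], [343.0, 179.0], [353.0, 231.0], [400.0, 205.0]]
-10 [[396.0, 175.0], [349.0, 201.0], [352.0, 249.0], [399.0, 223.0]]
0 [[399.0, 197.0], [352.0, 223.0], [348.0, 263.0], [395.0, 237.0]]
10 [[399.0, 215.0], [352.0, 242.0], [342.0, 274.0], [388.0, 248.0]]
20 [[397.0, 231.0], [350.0, 258.0], [334.0, 282.0], [380.0, 256.0]]
```

The tube is level, with corners matching the zero-tilt prediction. The moment favours heavy at +y, but it is weaker than expected. I'm setting it down, taking a baseline, then repeating with a light grip.

Call:
step_arm([
  [[0,0,3],[0,0,0],2],
  [[0,0,5],[0,0,0],2],
  [[0,0,5.7],[0,0,0],2],
  [[0,0,5.8],[0,0,0],2],
  [[0,0,5.8],[0,0,0],2],
])

```text
time: 8.1
ee_pos: [0.6147, -0.301, 0.0065]
tcp_rot: [-3.14, -0.001, -1.307]
contact_force: [0.7, 1.1, -4.8]
grip_width: 0.0297
```

Call:
step_arm([
  [[0,0,0],[0,0,0],3.6],
  [[0,0,0],[0,0,0],3.6],
  [[0,0,0],[0,0,0],3.6],
], newtons=4)

```text
time: 8.4
ee_pos: [0.6148, -0.301, 0.0073]
tcp_rot: [-3.139, -0.002, -1.307]
contact_force: [-0.1, 0.6, -1.3]
grip_width: 0.0357
```

```bash
cat >> h.py <<'E'
def avg(n=16):
    L=[]
    for i in range(n):
        manip.grab_frame("top");s=manip.observe();L.append(np.r_[s["contact_force"],s["moment"]])
    print("avg",np.mean(L,0).round(3),s["ee_pos"].round(4),s["tcp_rot"].round(4),s["grip_width"].round(4),s["time"]);return np.mean(L,0)
E
python3 -c "
from h import *
avg()"
```

```text
Traceback (most recent call last):
  File "h.py", line 42, in avg
    print("avg",np.mean(L,0).round(3),s["ee_pos"].round(4),s["tcp_rot"].round(4),s["grip_width"].round(4),s["time"]);return np.mean(L,0)
                                                                                 ^^^^^^^^^^^^^^^^^^^^^
AttributeError: 'float' object has no attribute 'round'
```

Call:
step_arm([
  [[0,0,0],[0,0,0],2],
  [[0,0,0],[0,0,0],2],
  [[0,0,0],[0,0,0],2],
  [[0,0,-0.5],[0,0,0],2],
  [[0,0,-1],[0,0,0],2],
], newtons=4)

```text
time: 9.7
ee_pos: [0.6126, -0.3002, 0.0148]
tcp_rot: [3.139, 0.002, -1.308]
contact_force: [-0.1, 0.3, -3.8]
grip_width: 0.0299
```

Call:
step_arm([
  [[0,0,-0.5],[0,0,0],2],
  [[0,0,-1],[0,0,0],2],
  [[0,0,-1],[0,0,0],2],
  [[0,0,-1],[0,0,0],2],
])

```text
time: 10.1
ee_pos: [0.6141, -0.3011, 0.0263]
tcp_rot: [-3.141, -0.001, -1.307]
contact_force: [0.3, -1.6, -0.9]
grip_width: 0.0295
```

Run:
```python
from h import *
avg(10)
f=manip.grab_frame("side")[300:420,300:460]
cv2.imwrite("pics/liftA2.png",cv2.resize(f,None,fx=4,fy=4,interpolation=cv2.INTER_CUBIC)[:,:,::-1])
```

```text
Traceback (most recent call last):
  File "h.py", line 42, in avg
    print("avg",np.mean(L,0).round(3),s["ee_pos"].round(4),s["tcp_rot"].round(4),s["grip_width"].round(4),s["time"]);return np.mean(L,0)
                                                                                 ^^^^^^^^^^^^^^^^^^^^^
AttributeError: 'float' object has no attribute 'round'
```

```bash
sed -i 's/s\["grip_width"\].round(4)/round(s["grip_width"],4)/' h.py
python3 - <<'E'
from h import *
avg(6)
f=manip.grab_frame("side")[300:420,300:460]
cv2.imwrite("pics/liftA2.png",cv2.resize(f,None,fx=4,fy=4,interpolation=cv2.INTER_CUBIC)[:,:,::-1])
E
```

```text
avg [ 0.81  -2.065 -0.708 -0.469 -0.256 -0.012] [ 0.614  -0.3007  0.0256] [-3.1412e+00 -3.0000e-04 -1.3075e+00] 0.0295 10.9
```

View pics/liftA2.png

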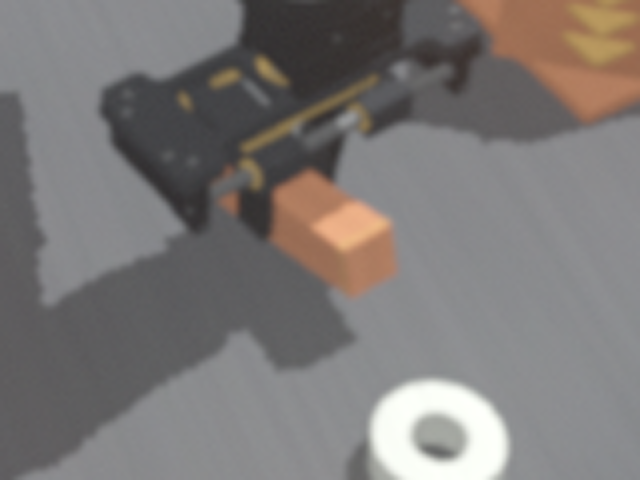

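At z = 0.026 with the light grip the −y end is up: the end face runs (392,225) to (398,265), about −15° of tilt. So weight A is heavy at +y, which agrees with the sign of the hard-grip moment. It must be turned round, so I'm setting it down and flipping the gripper for a fresh grasp nearer the heavy end.

Call:
step_arm([
  [[0,0,0.8],[0,0,0],2],
  [[0,0,1.5],[0,0,0],2],
  [[0,0,2],[0,0,0],2],
  [[0,0,2],[0,0,0],2],
  [[0,0,2],[0,0,0],2],
])

```text
time: 11.45
ee_pos: [0.6132, -0.3003, 0.0046]
tcp_rot: [3.141, 0.001, -1.308]
contact_force: [1.0, -1.0, -3.8]
grip_width: 0.0297
```

Call:
step_arm([
  [[0,0,0],[0,0,0],6.5],
  [[0,0,0],[0,0,0],6.5],
  [[0,0,0],[0,0,0],6.5],
  [[0,0,-5],[0,0,0],6.5],
  [[0,0,-9],[0,0,0],6.5],
])

```text
time: 11.95
ee_pos: [0.6135, -0.3007, 0.0963]
tcp_rot: [3.14, 0.0, -1.307]
contact_force: [2.1, 0.1, 1.0]
grip_width: 0.0603
```

Call:
step_arm([
  [[-1,0,0],[0,0,8],6.5],
  [[-2,0,0],[0,0,16],6.5],
  [[-2,0,0],[0,0,24],6.5],
  [[-2,0,0],[0,0,32],6.5],
  [[-2,0,0],[0,0,40],6.5],
])

```text
time: 12.45
ee_pos: [0.6085, -0.2812, 0.0959]
tcp_rot: [-3.141, 0.0, -2.011]
contact_force: [0.4, 0.5, 0.8]
grip_width: 0.0651
```

Call:
step_arm([
  [[0,0,0],[0,0,8],6.5],
  [[0,0,0],[0,0,16],6.5],
  [[0,0,0],[0,0,24],6.5],
  [[0,0,0],[0,0,32],6.5],
  [[0,0,0],[0,0,40],6.5],
])

```text
time: 12.95
ee_pos: [0.6085, -0.2813, 0.0958]
tcp_rot: [-3.142, 0.0, -2.71]
contact_force: [0.8, 0.5, -0.7]
grip_width: 0.0647
```

Call:
step_arm([
  [[0,0,0],[0,0,8],6.5],
  [[0,0,0],[0,0,16],6.5],
  [[0,0,0],[0,0,24],6.5],
  [[0,0,0],[0,0,32],6.5],
  [[0,0,0],[0,0,40],6.5],
])

```text
time: 13.45
ee_pos: [0.6085, -0.2813, 0.0958]
tcp_rot: [3.141, 0.0, 2.876]
contact_force: [1.1, 0.2, -1.0]
grip_width: 0.065
```

Call:
step_arm([
  [[0,0,0],[0,0,8],6.5],
  [[0,0,0],[0,0,16],6.5],
  [[0,0,0],[0,0,24],6.5],
  [[0,0,0],[0,0,32],6.5],
  [[0,0,0],[0,0,40],6.5],
])

```text
time: 13.95
ee_pos: [0.6085, -0.2813, 0.0958]
tcp_rot: [3.141, 0.0, 2.177]
contact_force: [0.2, -0.4, -0.0]
grip_width: 0.0651
```

Call:
step_arm([
  [[0,0,0],[0,0,8],6.5],
  [[0,0,0],[0,0,16],6.5],
  [[0,0,0],[0,0,20],6.5],
  [[0,0,0],[0,0,20],6.5],
])

```text
time: 14.35
ee_pos: [0.6085, -0.2813, 0.0958]
tcp_rot: [3.141, 0.0, 1.834]
contact_force: [0.0, -0.4, -0.0]
grip_width: 0.0652
```

Run:
```python
from h import *
print(manip.observe()["joint_pos"].round(2))
avg(2)
f=manip.grab_frame("top");cv2.imwrite("pics/a3.png",f[:,:,::-1])
d=np.array([np.cos(np.radians(AA)),np.sin(np.radians(AA))])
plan([([*(A-.02*d),.005],down(AA+180))])
m=cv2.inRange(cv2.cvtColor(f,cv2.COLOR_RGB2HSV),(4,110,60),(18,255,255));mm=m*0;mm[220:260,345:405]=m[220:260,345:405]
pts=cv2.findNonZero(mm);r=cv2.minAreaRect(pts);print(r,cv2.boxPoints(r).tolist())
i0=cv2.imread("pics/top0.png");m0=cv2.inRange(cv2.cvtColor(i0,cv2.COLOR_BGR2HSV),(4,110,60),(18,255,255));k=m0*0;k[220:260,345:405]=m0[220:260,345:405]
print(cv2.minAreaRect(cv2.findNonZero(k)))
```

```text
[-0.19  0.56 -0.03 -0.   -0.98 -2.69]
avg [-0.396 -0.255  0.462 -0.072 -0.141  0.004] [ 0.6085 -0.2813  0.0957] [3.1414 0.     1.8357] 0.0647 14.45
move [0.04, 0.09, 9.07] [0.0, 0.0, 0.1] rows 1.8
((373.6840515136719, 243.83848571777344), (18.12715721130371, 45.28343200683594), 88.02507019042969) [[350.7434387207031, 235.56057739257812], [395.9999694824219, 234.0], [396.6246643066406, 252.11639404296875], [351.3681335449219, 253.67697143554688]]
((373.5500183105469, 238.1500244140625), (11.384199142456055, 45.853023529052734), 71.56504821777344)
```

Call:
step_arm([
  [[0,0.1,5],[0,0,0],6.5],
  [[0,0.1,9],[0,0,0],6.5],
  [[0,0.1,9.1],[0,0,0],6.5],
  [[0,0.1,9.1],[0,0,0],6.5],
  [[0,0.1,9.1],[0,0,0],2],
], newtons=35)

```text
time: 15.0
ee_pos: [0.6096, -0.2812, 0.0049]
tcp_rot: [3.141, 0.0, 1.835]
contact_force: [0.0, -0.1, 0.3]
grip_width: 0.062
```

Call:
step_arm([
  [[0,0,0],[0,0,0],2],
  [[0,0,0],[0,0,0],2],
  [[0,0,0],[0,0,0],2],
  [[0,0,0],[0,0,0],2],
  [[0,0,0],[0,0,0],2],
])

```text
time: 15.5
ee_pos: [0.6088, -0.2812, 0.0048]
tcp_rot: [-3.14, -0.0, 1.834]
contact_force: [-2.0, -0.0, 1.2]
grip_width: 0.0295
```

Call:
step_arm([
  [[0,0,0],[0,0,0],2],
  [[0,0,0],[0,0,0],2],
])

```text
time: 15.7
ee_pos: [0.6089, -0.2812, 0.0047]
tcp_rot: [-3.14, -0.0, 1.834]
contact_force: [-2.8, -0.1, 3.4]
grip_width: 0.0296
```

```bash
cat >> h.py <<'E'
LEAN=R.from_matrix(np.c_[-X,np.cross(N,X),-N])
E
python3 - <<'E'
from h import *
s=manip.observe();print(s["ee_pos"],s["tcp_rot"],s["contact_force"],s["grip_width"],s["joint_pos"].round(2))
p=s["ee_pos"]
T=BEDF+X*-.019-N*.010
plan([(p+[0,0,.23],down(AA+180)),([.60,.06,.28],down(4.06-90)),(T+.11*N,LEAN),(T+.045*N,LEAN),(T,LEAN)])
print(T,T+.11*N)
E
```

```text
[ 0.60885237 -0.28122364  0.00474869] [-3.14031849e+00 -3.98722058e-04  1.83408936e+00] [-2.77413118 -0.09994991  3.41215888] 0.02957030320463924 [-0.19  0.67 -0.1   0.   -0.8  -2.69]
move [0.01, -0.03, -23.0] [-0.1, -0.0, -0.0] rows 4.6
move [6.63, 1.61, -0.91] [-0.0, 0.0, -33.8] rows 3.9
move [4.62, 5.03, -0.91] [-0.0, 0.0, -33.8] rows 3.9
move [1.04, 6.75, -0.91] [-0.0, 0.0, -33.8] rows 3.9
move [-2.88, 6.19, -0.91] [-0.0, 0.0, -33.8] rows 3.9
move [-5.84, 3.54, -0.91] [-0.0, 0.0, -33.8] rows 3.9
move [-8.9, -1.46, 10.43] [0.0, -30.0, 0.0] rows 3.5
move [-0.0, 0.0, 6.5] [0.0, -0.0, -0.0] rows 1.3
move [-0.0, 0.0, 4.5] [-0.0, 0.0, 0.0] rows 0.9
[0.60441099 0.20467426 0.08043975] [0.60830505 0.14981229 0.17570254]
```

Call:
step_arm([
  [[0,0,-3],[0,0,0],2],
  [[0,0,-8],[0,0,0],2],
  [[0,0,-13],[0,0,0],2],
  [[0,0,-18],[0,0,0],2],
  [[0,0,-23],[0,0,0],2],
])

```text
time: 16.2
ee_pos: [0.609, -0.2803, 0.2347]
tcp_rot: [-3.141, -0.002, 1.834]
contact_force: [1.5, -0.2, -4.9]
grip_width: 0.0296
```

Call:
step_arm([
  [[1.3,0.3,-0.2],[0,0,-6.8],2],
  [[2.6,0.6,-0.4],[0,0,-13.6],2],
  [[4,1,-0.5],[0,0,-20.4],2],
  [[5.3,1.3,-0.7],[0,0,-27.2],2],
  [[6.6,1.6,-0.9],[0,0,-33.8],2],
])

```text
time: 16.7
ee_pos: [0.6074, -0.2119, 0.2414]
tcp_rot: [3.142, -0.003, 2.428]
contact_force: [-0.3, -0.8, -4.0]
grip_width: 0.0298
```

Call:
step_arm([
  [[0.9,1,-0.2],[0,0,-6.8],2],
  [[1.8,2,-0.4],[0,0,-13.6],2],
  [[2.8,3,-0.5],[0,0,-20.4],2],
  [[3.7,4,-0.7],[0,0,-27.2],2],
  [[4.6,5,-0.9],[0,0,-33.8],2],
])

```text
time: 17.2
ee_pos: [0.6055, -0.1441, 0.2505]
tcp_rot: [3.14, -0.002, 3.018]
contact_force: [0.3, -0.1, -4.5]
grip_width: 0.0295
```

Call:
step_arm([
  [[0.2,1.4,-0.2],[0,0,-6.8],2],
  [[0.4,2.7,-0.4],[0,0,-13.6],2],
  [[0.6,4,-0.5],[0,0,-20.4],2],
  [[0.8,5.4,-0.7],[0,0,-27.2],2],
  [[1,6.7,-0.9],[0,0,-33.8],2],
])

```text
time: 17.7
ee_pos: [0.6041, -0.0763, 0.2596]
tcp_rot: [3.139, -0.001, -2.675]
contact_force: [0.7, 0.2, -4.2]
grip_width: 0.03
```

Call:
step_arm([
  [[-0.6,1.2,-0.2],[0,0,-6.8],2],
  [[-1.2,2.5,-0.4],[0,0,-13.6],2],
  [[-1.7,3.7,-0.5],[0,0,-20.4],2],
  [[-2.3,5,-0.7],[0,0,-27.2],2],
  [[-2.9,6.2,-0.9],[0,0,-33.8],2],
])

```text
time: 18.2
ee_pos: [0.6023, -0.0079, 0.2686]
tcp_rot: [3.139, -0.0, -2.085]
contact_force: [-0.8, -1.0, -3.8]
grip_width: 0.0296
```

Call:
step_arm([
  [[-1.2,0.7,-0.2],[0,0,-6.8],2],
  [[-2.3,1.4,-0.4],[0,0,-13.6],2],
  [[-3.5,2.1,-0.5],[0,0,-20.4],2],
  [[-4.7,2.8,-0.7],[0,0,-27.2],2],
  [[-5.8,3.5,-0.9],[0,0,-33.8],2],
])

```text
time: 18.7
ee_pos: [0.6007, 0.0597, 0.2776]
tcp_rot: [3.139, 0.001, -1.495]
contact_force: [0.7, -0.5, -4.9]
grip_width: 0.0299
```

Run:
```python
from h import *
s=manip.observe();print(s["ee_pos"],s["tcp_rot"],s["contact_force"],s["grip_width"],s["joint_pos"].round(2))
T=BEDF+X*-.019-N*.010
plan([(T+.11*N,LEAN),(T+.045*N,LEAN),(T,LEAN)])
```

```text
[0.60069445 0.05973337 0.27757323] [ 3.13897595e+00  1.07743379e-03 -1.49484693e+00] [ 0.66392388 -0.46553206 -4.89442805] 0.029937586656532792 [ 0.37  0.32  0.05 -0.   -1.3  -0.29]
move [-8.91, -1.47, 10.19] [0.2, -29.9, 0.2] rows 3.5
move [-0.0, 0.0, 6.5] [0.0, 0.0, 0.0] rows 1.3
move [-0.0, 0.0, 4.5] [0.0, 0.0, 0.0] rows 0.9
```

Call:
step_arm([
  [[-1.8,-0.3,2],[0,-6,0],2],
  [[-3.6,-0.6,4],[0,-12,0],2],
  [[-5.4,-0.9,6],[0,-18,0],2],
  [[-7.2,-1.2,8],[0,-24,0],2],
  [[-8.9,-1.5,10.2],[0.2,-29.9,0.2],2],
])

```text
time: 19.2
ee_pos: [0.61, 0.1494, 0.1761]
tcp_rot: [-3.138, 0.526, -1.503]
contact_force: [0.8, -0.1, -5.6]
grip_width: 0.0298
```

Call:
step_arm([
  [[0,0,2],[0,0,0],2],
  [[0,0,4],[0,0,0],2],
  [[0,0,5],[0,0,0],2],
  [[0,0,5],[0,0,0],2],
  [[0,0,5],[0,0,0],2],
])

```text
time: 19.7
ee_pos: [0.6086, 0.1732, 0.1343]
tcp_rot: [-3.138, 0.521, -1.502]
contact_force: [0.7, 0.2, -3.2]
grip_width: 0.0299
```

Run:
```python
from h import *
ft=manip.grab_frame("top");fs=manip.grab_frame("side")
s=manip.observe();print(s["ee_pos"],s["tcp_rot"],s["contact_force"],s["grip_width"],s["joint_pos"].round(2),s["time"])
T=BEDF+X*-.019-N*.010
plan([(T+.045*N,LEAN),(T,LEAN)])
cv2.imwrite("pics/t4.png",ft[:,:,::-1]);cv2.imwrite("pics/s4.png",fs[:,:,::-1])
a=cv2.resize(ft[200:300,160:255],(380,400),interpolation=cv2.INTER_CUBIC);b=cv2.resize(fs[150:250,220:325],(420,400),interpolation=cv2.INTER_CUBIC)
cv2.imwrite("pics/c4.png",np.hstack([a,b])[:,:,::-1])
```

```text
[0.60903079 0.17316922 0.13535136] [-3.13609253  0.52176256 -1.50099789] [-0.71924092 -0.34073977 -4.42574464] 0.029728833488722673 [ 0.25  0.48  0.04 -0.58 -1.09  0.08] 19.8
move [-0.01, 0.25, 1.84] [-0.3, -0.1, -0.1] rows 0.4
move [-0.0, 0.0, 4.5] [-0.0, 0.0, -0.0] rows 0.9
```

View pics/c4.png

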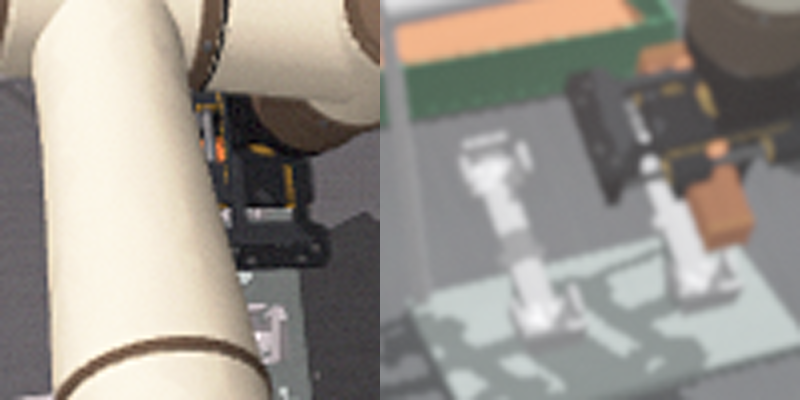

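The side crop shows the tube over the far cradle with its low end face around (700–752,185–248), while the arm hides the top view. To cancel camera bias I'll compare the predicted and seen tube corners in the side view, then do the same for the cradle.

Run:
```python
from h import *
s=manip.observe();r=R.from_euler("xyz",s["tcp_rot"]);p=s["ee_pos"]
C=p+r.apply([-.02,0,-.010])
cs=4;off=np.array([220,150]);f=lambda P:((proj("side",P)-off)*4).round(1).tolist()
print("tube low end:")
for y,z in((-1,-1),(1,-1),(1,1),(-1,1)): print(y,z,f(C+r.apply([.07,.015*y,.015*z])))
img=cv2.imread("pics/s4.png");o=cv2.imread("pics/side0.png")
big=cv2.resize(img[175:225,370-0:0] if 0 else img[185:225,380-0:0] if 0 else img[180:230,375-0:0] if 0 else img[185:225,385:425] if 0 else img[180:220,215+170:215+215] if 0 else img[180:230,380:420] if 0 else img[170:230,280:320],None,fx=8,fy=8,interpolation=cv2.INTER_CUBIC)
b2=o[170:250,230:325].copy();b2=cv2.resize(b2,None,fx=6,fy=6,interpolation=cv2.INTER_CUBIC)
b3=cv2.resize(img[170:230,375-95+0:320],None,fx=6,fy=6,interpolation=cv2.INTER_CUBIC)
def dot(I,P,o,k,c): cv2.circle(I,tuple(int(v) for v in (proj("side",P)-o+.5)*k),2,c,-1)
for y,z in((-1,-1),(1,-1),(1,1),(-1,1)): dot(b3,C+r.apply([.07,.015*y,.015*z]),[280,170],6,(255,0,0))
for b in(BEDN,BEDF):
    for x in(-.065,-.045):
        for y in(-.018,.018): dot(b2,b+X*x+W_*y+N*.003,[230,170],6,(255,0,0))
    for y in(-.01,.01): dot(b2,b+X*0+W_*y-N*.015,[230,170],6,(0,0,255))
C_=np.zeros((480,800,3),np.uint8);C_[:480,:570]=b2[:480,:570];C_[:360,571:800]=b3[:,:229]
cv2.imwrite("pics/c5.png",C_)
```

```text
tube low end:
-1 -1 [373.5, 219.1]
1 -1 [330.0, 229.8]
1 1 [322.9, 251.2]
-1 1 [365.7, 240.5]
```

View pics/c5.png

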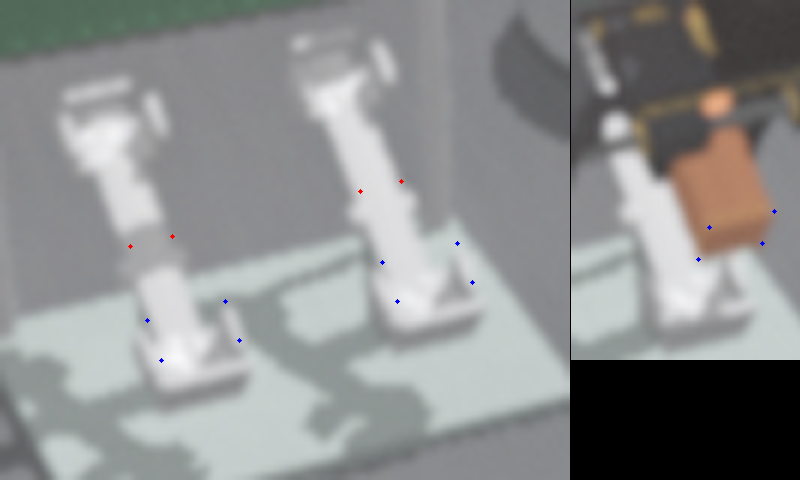

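Seen against predicted, the tube end's centre is within about 0.2 px, but the end face is skewed, which suggests the tube has pitched in the jaws. The cheek dots fit to about 1 px. I'll quantify both numerically.

Run:
```python
from h import *
from scipy.ndimage import map_coordinates
from scipy.optimize import least_squares
s=manip.observe();r=R.from_euler("xyz",s["tcp_rot"]);p=s["ee_pos"]
# tube pitch from end-face corners
seen=np.array([[301,208.7],[313.5,204.5],[302.5,213],[313.2,209.8]])-.5
def pred(q):
    rr=r*R.from_euler("y",q[0],degrees=True);G=p+r.apply([0,0,-.010])
    return np.array([proj("side",G+rr.apply([.05+q[1],.015*y+q[2],.015*z])) for y,z in((1,-1),(-1,-1),(1,1),(-1,1))])
for q0 in(0,15,-15):
    L=least_squares(lambda q:(pred([q[0],q[1]/1000,q[2]/1000])-seen).ravel(),[q0,0,0]);print("pitch,dx,dy mm",L.x.round(1),"res",L.fun.round(1))
# bed plate centre across W at several stations
for n in("top","side"):
    g=cv2.cvtColor(cv2.imread(f"pics/{n}0.png"),cv2.COLOR_BGR2GRAY).astype(float)
    for nm,b in(("near",BEDN),("far",BEDF)):
        for x in(-.035,-.028,-.021,.012,.02,.028,.036):
            y=np.arange(-.03,.0301,.001)
            q=np.array([proj(n,b+X*x+W_*t-N*.015) for t in y])
            v=map_coordinates(g,[q[:,1],q[:,0]],order=1);d=np.gradient(np.convolve(v,[.25,.5,.25],"same"))
            i=np.argmax(d[5:-25])+5;j=np.argmin(d[25:-5])+25
            print(n,nm,x,"edges",round(y[i]*1e3),round(y[j]*1e3),"mid",(y[i]+y[j])*500)
```

```text
pitch,dx,dy mm [2.2 0.2 0.3] res [ 2.  -1.2  0.3  0.3 -1.2  0.2 -1.2  0.7]
pitch,dx,dy mm [2.2 0.2 0.3] res [ 2.  -1.2  0.3  0.3 -1.2  0.2 -1.2  0.7]
pitch,dx,dy mm [2.2 0.2 0.3] res [ 2.  -1.2  0.3  0.3 -1.2  0.2 -1.2  0.7]
top near -0.035 edges -10 9 mid -0.4999999999999727
top near -0.028 edges -10 9 mid -0.4999999999999727
top near -0.021 edges -11 9 mid -0.9999999999999731
top near 0.012 edges -9 10 mid 0.5000000000000282
top near 0.02 edges -9 9 mid 2.7755575615628914e-14
top near 0.028 edges -9 9 mid 2.7755575615628914e-14
top near 0.036 edges -11 3 mid -3.999999999999976
top far -0.035 edges -25 10 mid -7.499999999999979
top far -0.028 edges -11 10 mid -0.4999999999999727
top far -0.021 edges -11 10 mid -0.4999999999999727
top far 0.012 edges -10 11 mid 0.5000000000000282
top far 0.02 edges -10 11 mid 0.5000000000000282
top far 0.028 edges -10 2 mid -3.999999999999976
top far 0.036 edges -10 5 mid -2.4999999999999742
side near -0.035 edges -12 8 mid -1.999999999999974
side near -0.028 edges -12 8 mid -1.999999999999974
side near -0.021 edges -13 7 mid -2.999999999999975
side near 0.012 edges -14 9 mid -2.4999999999999742
side near 0.02 edges -14 8 mid -2.999999999999975
side near 0.028 edges -14 8 mid -2.999999999999975
side near 0.036 edges -14 3 mid -5.499999999999977
side far -0.035 edges -14 9 mid -2.4999999999999742
side far -0.028 edges -14 9 mid -2.4999999999999742
side far -0.021 edges -12 9 mid -1.4999999999999736
side far 0.012 edges -14 9 mid -2.4999999999999742
side far 0.02 edges -14 9 mid -2.4999999999999742
side far 0.028 edges -13 9 mid -1.999999999999974
side far 0.036 edges -14 4 mid -4.999999999999977
```

Run:
```python
from h import *
from scipy.ndimage import map_coordinates
s=manip.observe();r=R.from_euler("xyz",s["tcp_rot"]);p=s["ee_pos"]
I=cv2.imread("pics/s4.png").astype(float);g=I[...,2]-I[...,0]
t=np.arange(-.03,.0301,.001)
for x in(.03,.034,.038,.042,.046):
    o=[]
    for y0,z in((-.015,-.015),(.015,.015)):
        q=np.array([proj("side",p+r.apply([x,y0+k,z-.010])) for k in t])
        v=map_coordinates(g,[q[:,1],q[:,0]],order=1)
        d=np.gradient(np.convolve(np.pad(v,1,"edge"),[.25,.5,.25],"valid"))
        k=np.argmax(d[10:50])+10 if y0<0 else np.argmin(d[10:50])+10
        o.append((round(t[k]*1e3),round(d[k])))
    print(x,"tool-y err right/left edge",o)
```

```text
0.03 tool-y err right/left edge [(1, 12), (-1, -10)]
0.034 tool-y err right/left edge [(0, 12), (-2, -10)]
0.038 tool-y err right/left edge [(1, 12), (-2, -10)]
0.042 tool-y err right/left edge [(0, 12), (-2, -11)]
0.046 tool-y err right/left edge [(1, 12), (-1, -8)]
```

By the side view, relative to the tube, the cradle sits about 2–3 mm toward −W of my estimate. The top view says about 0. I'm taking a −1.3 mm compromise and descending while watching the force.

```bash
cat >> h.py <<'E'
TF=BEDF+X*-.0205-W_*.0013-N*.010
TN=BEDN+X*-.0205-W_*.0013-N*.010
def st(T):
    s=manip.observe();r=s["ee_pos"]-T
    print("rel X,W,N mm",(np.array([r@X,r@W_,r@N])*1e3).round(1),"F in X,W,N",np.round([s["contact_force"]@k for k in(X,W_,N)],1),s["grip_width"],s["time"])
E
python3 - <<'E'
from h import *
st(TF);plan([(TF+.02*N,LEAN),(TF+.004*N,LEAN)])
E
```

```text
rel X,W,N mm [ 1.5  3.7 63.4] F in X,W,N [-2.5 -0.7 -3.7] 0.029728833488722673 19.8
move [0.14, 0.39, 4.34] [-0.3, -0.1, -0.1] rows 0.9
move [-0.0, -0.0, 1.6] [-0.0, 0.0, -0.0] rows 0.3
```

Call:
step_arm([
  [[0.1,0.4,1],[-0.3,0,-0.1],2],
  [[0.1,0.4,2],[-0.3,0,-0.1],2],
  [[0.1,0.4,3],[-0.3,0,-0.1],2],
  [[0.1,0.4,3.4],[-0.3,0,-0.1],2],
  [[0.1,0.4,3.4],[-0.3,0,-0.1],2],
])

```text
time: 20.3
ee_pos: [0.6027, 0.1894, 0.103]
tcp_rot: [3.138, 0.522, -1.501]
contact_force: [0.5, -0.6, -5.0]
grip_width: 0.03
```

Run:
```python
from h import *
fs=manip.grab_frame("side");st(TF);plan([(TF+.02*N,LEAN),(TF+.004*N,LEAN)])
```

```text
rel X,W,N mm [-0.2 -1.  27.8] F in X,W,N [-1.8  0.6 -3.6] 0.02969251451711648 20.35
move [-0.02, -0.1, 0.78] [0.1, -0.1, -0.0] rows 0.2
move [-0.0, -0.0, 1.6] [0.0, 0.0, 0.0] rows 0.3
```

Call:
step_arm([
  [[0,-0.1,0.4],[0,0,0],2],
  [[0,-0.1,0.8],[0,0,0],2],
  [[0,-0.1,0.8],[0,0,0],2],
  [[0,-0.1,0.8],[0,0,0],2],
])

```text
time: 20.75
ee_pos: [0.604, 0.1931, 0.0972]
tcp_rot: [3.14, 0.522, -1.5]
contact_force: [0.1, -0.1, -4.1]
grip_width: 0.0298
```

Run:
```python
from h import *
fs=manip.grab_frame("side");st(TF);print(manip.observe()["tcp_rot"],LEAN.as_euler("xyz"))
a=cv2.resize(fs[160:240,240:340],(700,560),interpolation=cv2.INTER_CUBIC)
cv2.imwrite("pics/c6.png",a[:,:,::-1]);cv2.imwrite("pics/s6.png",fs[:,:,::-1])
```

```text
rel X,W,N mm [-0.1  0.2 20.4] F in X,W,N [-1.9 -0.7 -4.3] 0.029582522713097754 20.8
[ 3.14031918  0.52177824 -1.50026232] [ 3.14159265  0.52359878 -1.49993596]
```

View pics/c6.png

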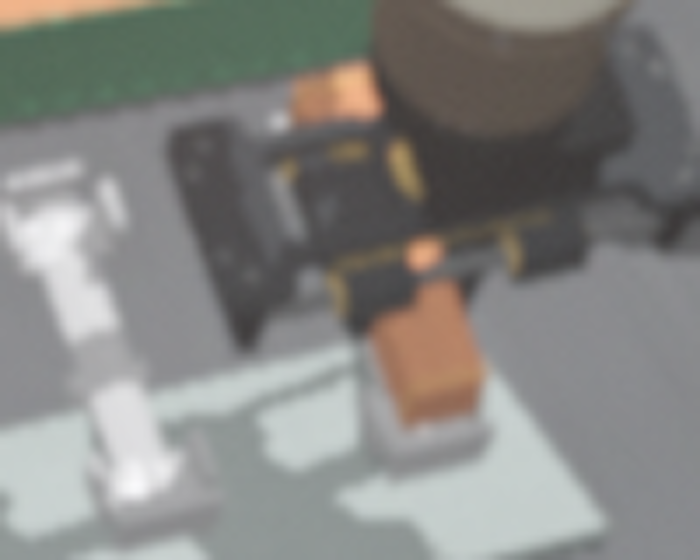

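The tube's low end (centre x≈446 at 20 mm up, so about 438 when lowered) lines up with the foot outline (centre ≈440), which is about 1 mm of error. Lowering it in.

Call:
step_arm([
  [[0,0,0.3],[0,0,0],2],
  [[0,0,0.6],[0,0,0],2],
  [[0,0,0.9],[0,0,0],2],
  [[0,0,1.0],[0,0,0],2],
])

```text
time: 21.2
ee_pos: [0.6033, 0.1983, 0.0881]
tcp_rot: [3.139, 0.522, -1.501]
contact_force: [0.8, 0.1, -4.7]
grip_width: 0.0296
```

Run:
```python
from h import *
manip.grab_frame("side");st(TF)
```

```text
rel X,W,N mm [-0.1 -0.2  9.8] F in X,W,N [-1.4 -0.3 -3.9] 0.02946547969808742 21.25
```

Call:
step_arm([
  [[0,0,0.2],[0,0,0],2],
  [[0,0,0.4],[0,0,0],2],
  [[0,0,0.6],[0,0,0],2],
  [[0,0,0.6],[0,0,0],2],
])

```text
time: 21.65
ee_pos: [0.6032, 0.2012, 0.0831]
tcp_rot: [3.139, 0.522, -1.501]
contact_force: [-0.1, -0.6, -4.4]
grip_width: 0.0299
```

Run:
```python
from h import *
manip.grab_frame("side");st(TF);manip.grab_frame("side");st(TF)
```

```text
rel X,W,N mm [-0.1 -0.   4.1] F in X,W,N [-1.9  0.2 -3.5] 0.029931890771615347 21.7
rel X,W,N mm [-0.1  0.1  4.3] F in X,W,N [-2.7  0.2 -3.1] 0.030064731894569208 21.75
```

Call:
step_arm([
  [[0,0,0.15],[0,0,0],2],
  [[0,0,0.3],[0,0,0],2],
  [[0,0,0.3],[0,0,0],2],
])

```text
time: 22.05
ee_pos: [0.6031, 0.2026, 0.0805]
tcp_rot: [3.14, 0.522, -1.5]
contact_force: [-1.2, -0.2, -3.4]
grip_width: 0.0297
```

Run:
```python
from h import *
manip.grab_frame("side");st(TF);manip.grab_frame("side");st(TF)
```

```text
rel X,W,N mm [-0.1 -0.   1.2] F in X,W,N [-2.  -0.3 -4.5] 0.029769647517718018 22.1
rel X,W,N mm [-0.1  0.1  1.3] F in X,W,N [-2.3  0.2 -3.6] 0.02973869216787481 22.15
```

Call:
step_arm([
  [[0,0,0.15],[0,0,0],2],
  [[0,0,0.15],[0,0,0],2],
  [[0,0,0.15],[0,0,0],2],
])

```text
time: 22.45
ee_pos: [0.6034, 0.2033, 0.0796]
tcp_rot: [3.14, 0.522, -1.5]
contact_force: [-0.2, -0.0, -3.9]
grip_width: 0.0294
```

Run:
```python
from h import *
manip.grab_frame("side");st(TF);manip.grab_frame("side");st(TF)
```

```text
rel X,W,N mm [-0.   0.2 -0.1] F in X,W,N [-2.5  1.  -2.5] 0.02997860192489848 22.5
rel X,W,N mm [-0.   0.2 -0.1] F in X,W,N [-1.6  0.8 -3.3] 0.02953768016208855 22.55
```

Call:
step_arm([
  [[0,0,0.1],[0,0,0],2],
  [[0,0,0.2],[0,0,0],2],
  [[0,0,0.2],[0,0,0],2],
])

```text
time: 22.85
ee_pos: [0.6034, 0.2034, 0.0795]
tcp_rot: [3.141, 0.521, -1.499]
contact_force: [-2.6, -4.7, 4.5]
grip_width: 0.03
```

Run:
```python
from h import *
manip.grab_frame("side");st(TF);manip.grab_frame("side");st(TF)
```

```text
rel X,W,N mm [-0.1  0.2 -0.3] F in X,W,N [-2.1 -1.9  6.1] 0.029519015128167393 22.9
rel X,W,N mm [-0.1  0.2 -0.3] F in X,W,N [-1.9 -2.5  6.1] 0.029835775550739147 22.95
```

Call:
step_arm([
  [[0,0,0.1],[0,0,0],2],
  [[0,0,0.15],[0,0,0],2],
  [[0,0,0.15],[0,0,0],2],
])

```text
time: 23.25
ee_pos: [0.6034, 0.2034, 0.0794]
tcp_rot: [-3.141, 0.521, -1.498]
contact_force: [-5.4, -8.2, 9.5]
grip_width: 0.0298
```

Run:
```python
from h import *
manip.grab_frame("side");st(TF);fs=manip.grab_frame("side");st(TF)
cv2.imwrite("pics/s7.png",fs[:,:,::-1])
```

```text
rel X,W,N mm [-0.1  0.2 -0.3] F in X,W,N [-2.2 -5.3 12.1] 0.029870138204930275 23.3
rel X,W,N mm [-0.1  0.2 -0.3] F in X,W,N [-1.5 -3.9 12.4] 0.029891215212294535 23.35
```

Contact came at N = −0.3 mm, so the tube is seated on the bed exactly where expected. I'll relax the push, release and retreat along the bed normal.

Call:
step_arm([
  [[0,0,-0.3],[0,0,0],2],
  [[0,0,-0.3],[0,0,0],4.6],
  [[0,0,-0.3],[0,0,0],4.6],
  [[0,0,-0.3],[0,0,0],4.6],
  [[0,0,-0.3],[0,0,0],4.6],
])

```text
time: 23.85
ee_pos: [0.6034, 0.2039, 0.0791]
tcp_rot: [3.141, 0.522, -1.5]
contact_force: [0.2, -0.3, -0.1]
grip_width: 0.0448
```

Call:
step_arm([
  [[0,0,0],[0,0,0],4.6],
  [[0,0,-2],[0,0,0],4.6],
  [[0,0,-5],[0,0,0],4.6],
  [[0,0,-9],[0,0,0],4.6],
  [[0,0,-13],[0,0,0],4.6],
])

```text
time: 24.35
ee_pos: [0.6077, 0.1385, 0.1926]
tcp_rot: [3.139, 0.522, -1.5]
contact_force: [0.0, 0.7, -0.4]
grip_width: 0.0457
```

Run:
```python
from h import *
fs=manip.grab_frame("side");ft=manip.grab_frame("top");st(TF);s=manip.observe();print(s["ee_pos"],s["tcp_rot"],s["joint_pos"].round(2))
a=cv2.resize(fs[150:240,220:340],(600,450),interpolation=cv2.INTER_CUBIC)
cv2.imwrite("pics/c8.png",a[:,:,::-1])
plan([([.56,.06,.30],down(4.06-90)),([*B,.27],down(BA)),([*B,.04],down(BA))])
```

```text
rel X,W,N mm [  1.3   3.4 135.8] F in X,W,N [ 0.3 -0.2 -0.1] 0.04605274554768772 24.45
[0.61135966 0.13691605 0.19791828] [-3.12919212  0.52088158 -1.49513252] [ 0.2   0.42  0.1  -0.55 -1.22  0.06]
move [1.24, 5.55, -12.55] [-0.6, 29.8, 0.1] rows 3.5
move [18.55, 9.18, 1.5] [-0.0, 0.0, 8.0] rows 4.1
move [19.64, 6.52, 1.5] [-0.0, 0.0, 8.0] rows 4.1
move [0.0, -0.0, 23.0] [0.0, -0.0, 0.0] rows 4.6
```

View pics/c8.png

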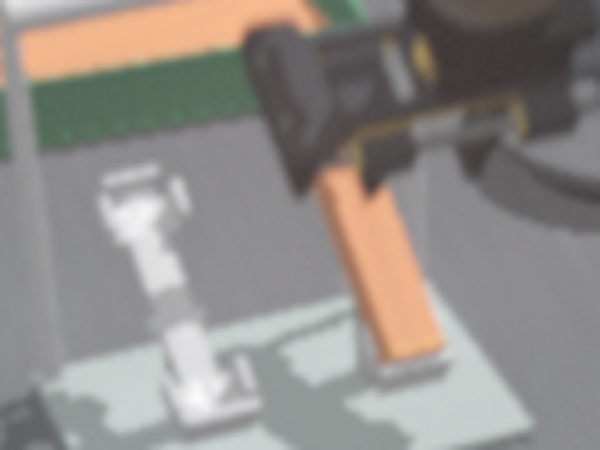

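Weight A lies in the far cradle, its low end at the foot near (410,355), and the cradle is still leaning back. Moving on to weight B.

Call:
step_arm([
  [[0.2,1.1,-3],[0,6,0],6.5],
  [[0.5,2.2,-6],[0,12,0],6.5],
  [[0.8,3.3,-9],[0,18,0],6.5],
  [[1,4.4,-11],[0,24,0],6.5],
  [[1.2,5.6,-12.5],[0,29.8,0],6.5],
])

```text
time: 24.95
ee_pos: [0.5575, 0.0622, 0.2959]
tcp_rot: [-3.14, -0.002, -1.5]
contact_force: [-0.3, 0.8, 0.2]
grip_width: 0.0647
```

Call:
step_arm([
  [[3.7,1.8,0.3],[0,0,1.6],6.5],
  [[7.4,3.7,0.6],[0,0,3.2],6.5],
  [[11.1,5.5,0.9],[0,0,4.8],6.5],
  [[14.8,7.4,1.2],[0,0,6.4],6.5],
  [[18.5,9.2,1.5],[0,0,8],6.5],
])

```text
time: 25.45
ee_pos: [0.4778, -0.1295, 0.2786]
tcp_rot: [3.14, 0.002, -1.639]
contact_force: [0.0, -0.7, -0.3]
grip_width: 0.0654
```

Call:
step_arm([
  [[3.9,1.3,0.3],[0,0,1.6],6.5],
  [[7.8,2.6,0.6],[0,0,3.2],6.5],
  [[11.7,3.9,0.9],[0,0,4.8],6.5],
  [[15.6,5.2,1.2],[0,0,6.4],6.5],
  [[19.6,6.5,1.5],[0,0,8],6.5],
])

```text
time: 25.95
ee_pos: [0.3998, -0.3207, 0.2634]
tcp_rot: [3.14, 0.002, -1.779]
contact_force: [0.4, 0.6, -0.4]
grip_width: 0.0653
```

Run:
```python
from h import *
s=manip.observe();print(s["ee_pos"],s["tcp_rot"],s["joint_pos"].round(2),s["time"])
plan([([*B,.05],down(BA)),([*B,.004],down(BA))])
```

```text
[ 0.39975012 -0.32065446  0.26335542] [ 3.13994458e+00  1.91478860e-03 -1.77934334e+00] [-0.36  0.16 -0.19 -0.   -1.21  0.15] 25.95
move [0.2, -0.41, 21.33] [0.1, 0.1, -0.0] rows 4.3
move [-0.0, -0.0, 4.6] [-0.0, -0.0, -0.0] rows 0.9
```

Call:
step_arm([
  [[0.2,-0.3,4],[0,0,0],6.5],
  [[0.2,-0.3,9],[0,0,0],6.5],
  [[0.2,-0.3,14],[0,0,0],6.5],
  [[0.2,-0.3,18],[0,0,0],6.5],
  [[0.2,-0.3,20],[0,0,0],6.5],
])

```text
time: 26.45
ee_pos: [0.4002, -0.3206, 0.0597]
tcp_rot: [3.133, 0.003, -1.78]
contact_force: [0.1, -0.6, -0.3]
grip_width: 0.065
```

Call:
step_arm([
  [[0,0,1],[0,0,0],6.5],
  [[0,0,1],[0,0,0],6.5],
  [[0,0,1],[0,0,0],6.5],
])

```text
time: 26.75
ee_pos: [0.4038, -0.3223, 0.0548]
tcp_rot: [-3.141, 0.001, -1.778]
contact_force: [0.9, -0.7, -0.3]
grip_width: 0.0649
```

Run:
```python
from h import *
avg(12)
plan([([*B,.004],down(BA))])
```

```text
avg [-0.257 -0.262 -0.062  0.06  -0.071  0.01 ] [ 0.4028 -0.3219  0.0539] [ 3.1401e+00  1.3000e-03 -1.7789e+00] 0.065 27.35
move [0.11, -0.06, 4.99] [0.1, 0.1, -0.0] rows 1.0
```

Call:
step_arm([
  [[0.1,0,3],[0,0,0],6.5],
  [[0.1,0,5],[0,0,0],6.5],
  [[0.1,0,5],[0,0,0],6.5],
  [[0.1,0,5],[0,0,0],2],
  [[0.1,0,5],[0,0,0],2],
], newtons=4)

```text
time: 27.85
ee_pos: [0.4029, -0.323, 0.0046]
tcp_rot: [3.141, 0.001, -1.779]
contact_force: [0.5, 0.5, 0.3]
grip_width: 0.0555
```

Call:
step_arm([
  [[0,0,0],[0,0,0],2],
  [[0,0,0],[0,0,0],2],
  [[0,0,0],[0,0,0],2],
  [[0,0,0],[0,0,0],2],
  [[0,0,0],[0,0,0],2],
])

```text
time: 28.35
ee_pos: [0.402, -0.3227, 0.0041]
tcp_rot: [3.139, 0.001, -1.779]
contact_force: [-3.2, 1.5, 4.5]
grip_width: 0.0298
```

Call:
step_arm([
  [[0,0,-0.5],[0,0,0],2],
  [[0,0,-1],[0,0,0],2],
  [[0,0,-1.5],[0,0,0],2],
  [[0,0,-2],[0,0,0],2],
  [[0,0,-2],[0,0,0],2],
])

```text
time: 28.85
ee_pos: [0.4029, -0.3231, 0.0246]
tcp_rot: [3.141, 0.001, -1.779]
contact_force: [-0.6, -1.2, -2.0]
grip_width: 0.0303
```

Run:
```python
from h import *
avg(4);fs=manip.grab_frame("side");s=manip.observe();p=s["ee_pos"]
cv2.imwrite("pics/b1.png",cv2.resize(fs[340:450,210:350],None,fx=5,fy=5,interpolation=cv2.INTER_CUBIC)[:,:,::-1])
d=np.array([np.cos(np.radians(BA)),np.sin(np.radians(BA)),0]);q=np.array([-d[1],d[0],0])
for t in(-15,0,15):
    c,s_=np.cos(np.radians(t)),np.sin(np.radians(t));D=d*c-Z*s_;H=Z*c+d*s_;C=p+[0,0,.009]
    print(t,"-y end corners TR TL BL BR",[((proj("side",C+D*.07+H*.015*k+q*.015*j)-[210,340])*5).round().tolist() for j,k in((1,1),(-1,1),(-1,-1),(1,-1))])
```

```text
avg [-0.022 -1.932 -1.353 -0.314  0.072  0.046] [ 0.4029 -0.3233  0.0241] [ 3.1409e+00  8.0000e-04 -1.7787e+00] 0.0302 29.05
-15 -y end corners TR TL BL BR [[383.0, 294.0], [303.0, 302.0], [309.0, 368.0], [388.0, 359.0]]
0 -y end corners TR TL BL BR [[387.0, 337.0], [307.0, 346.0], [312.0, 394.0], [390.0, 386.0]]
15 -y end corners TR TL BL BR [[389.0, 371.0], [310.0, 379.0], [313.0, 408.0], [391.0, 400.0]]
```

View pics/b1.png

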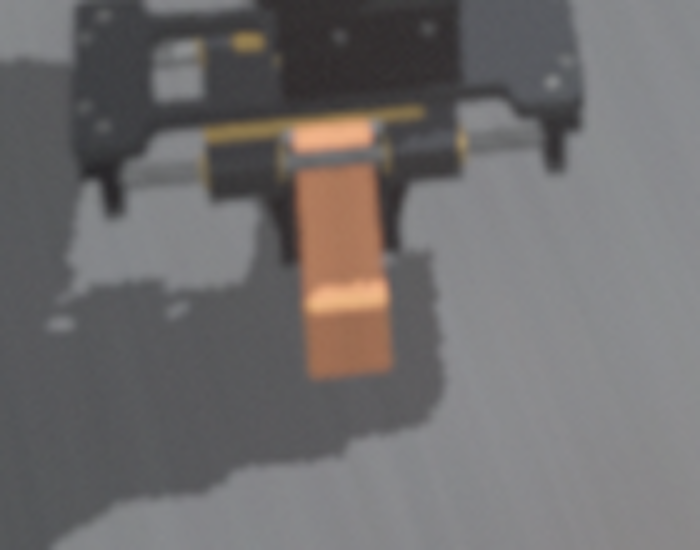

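B's −y end is up: its end face spans y≈308 to 375, about −13° of tilt, with the same drag sign as A. So B is also heavy at +y. I'm setting it down, flipping and regrasping as before, turning 178° for joint-6 margin.

Call:
step_arm([
  [[0,0,0.8],[0,0,0],2],
  [[0,0,1.5],[0,0,0],2],
  [[0,0,2],[0,0,0],2],
  [[0,0,2],[0,0,0],2],
  [[0,0,2],[0,0,0],2],
])

```text
time: 29.6
ee_pos: [0.4021, -0.3224, 0.003]
tcp_rot: [3.139, 0.002, -1.779]
contact_force: [1.6, 0.2, -3.9]
grip_width: 0.0298
```

Call:
step_arm([
  [[0,0,0],[0,0,0],6.5],
  [[0,0,0],[0,0,0],6.5],
  [[0,0,0],[0,0,0],6.5],
  [[0,0,-5],[0,0,0],6.5],
  [[0,0,-9],[0,0,0],6.5],
])

```text
time: 30.1
ee_pos: [0.4023, -0.323, 0.0945]
tcp_rot: [3.138, 0.001, -1.778]
contact_force: [1.3, -0.4, 0.5]
grip_width: 0.0609
```

Call:
step_arm([
  [[-1,0,0],[0,0,8],6.5],
  [[-2,0,0],[0,0,16],6.5],
  [[-2,0,0],[0,0,24],6.5],
  [[-2,0,0],[0,0,32],6.5],
  [[-2,0,0],[0,0,40],6.5],
])

```text
time: 30.6
ee_pos: [0.4068, -0.3032, 0.0942]
tcp_rot: [3.14, 0.0, -2.482]
contact_force: [0.2, 0.5, -0.2]
grip_width: 0.0652
```

Call:
step_arm([
  [[0,0,0],[0,0,8],6.5],
  [[0,0,0],[0,0,16],6.5],
  [[0,0,0],[0,0,24],6.5],
  [[0,0,0],[0,0,32],6.5],
  [[0,0,0],[0,0,40],6.5],
])

```text
time: 31.1
ee_pos: [0.4067, -0.3034, 0.0941]
tcp_rot: [3.14, -0.001, 3.102]
contact_force: [-0.3, 0.5, 1.0]
grip_width: 0.0649
```

Call:
step_arm([
  [[0,0,0],[0,0,8],6.5],
  [[0,0,0],[0,0,16],6.5],
  [[0,0,0],[0,0,24],6.5],
  [[0,0,0],[0,0,32],6.5],
  [[0,0,0],[0,0,40],6.5],
])

```text
time: 31.6
ee_pos: [0.4067, -0.3033, 0.094]
tcp_rot: [3.141, -0.002, 2.404]
contact_force: [-0.4, -0.1, -0.2]
grip_width: 0.0649
```

Call:
step_arm([
  [[0,0,0],[0,0,8],6.5],
  [[0,0,0],[0,0,16],6.5],
  [[0,0,0],[0,0,24],6.5],
  [[0,0,0],[0,0,32],6.5],
  [[0,0,0],[0,0,40],6.5],
])

```text
time: 32.1
ee_pos: [0.4067, -0.3033, 0.094]
tcp_rot: [-3.141, -0.002, 1.706]
contact_force: [0.1, -0.3, -0.1]
grip_width: 0.0648
```

Call:
step_arm([
  [[0,0,0],[0,0,8],6.5],
  [[0,0,0],[0,0,16],6.5],
  [[0,0,0],[0,0,18],6.5],
  [[0,0,0],[0,0,18],6.5],
])

```text
time: 32.5
ee_pos: [0.4067, -0.3034, 0.094]
tcp_rot: [-3.14, -0.001, 1.398]
contact_force: [0.8, -1.2, -0.3]
grip_width: 0.0651
```

Run:
```python
from h import *
s=manip.observe();print(s["joint_pos"].round(3),s["ee_pos"],s["tcp_rot"],s["time"])
d=np.array([np.cos(np.radians(BA)),np.sin(np.radians(BA))])
plan([([*(B-.02*d),.005],down(BA+180))])
```

```text
[-3.210e-01  3.260e-01 -4.490e-01 -2.000e-03 -7.980e-01 -2.992e+00] [ 0.40673415 -0.30337938  0.09403214] [-3.14027644e+00 -1.37480497e-03  1.39782465e+00] 32.5
move [-0.01, 0.06, 8.9] [-0.1, -0.1, 2.0] rows 1.8
```

Call:
step_arm([
  [[0,0,5],[0,0,1],6.5],
  [[0,0,8.5],[0,0,1],6.5],
  [[0,0,8.9],[0,0,1],6.5],
  [[0,0,8.9],[0,0,1],6.5],
  [[0,0,8.9],[0,0,1],2],
], newtons=35)

```text
time: 33.0
ee_pos: [0.4081, -0.3038, 0.0064]
tcp_rot: [3.14, -0.001, 1.381]
contact_force: [0.1, -0.4, -0.0]
grip_width: 0.0617
```

Call:
step_arm([
  [[0,0,0],[0,0,0],2],
  [[0,0,0],[0,0,0],2],
  [[0,0,0],[0,0,0],2],
  [[0,0,0],[0,0,0],2],
  [[0,0,0],[0,0,0],2],
])

```text
time: 33.5
ee_pos: [0.4064, -0.3032, 0.0052]
tcp_rot: [-3.14, -0.001, 1.38]
contact_force: [-1.3, 1.1, 3.8]
grip_width: 0.0297
```

Call:
step_arm([
  [[0,0,0],[0,0,0],2],
  [[0,0,0],[0,0,0],2],
])

```text
time: 33.7
ee_pos: [0.4064, -0.3032, 0.0052]
tcp_rot: [-3.139, -0.001, 1.38]
contact_force: [-2.7, 1.4, 5.2]
grip_width: 0.0295
```

Run:
```python
from h import *
s=manip.observe();print(s["ee_pos"],s["tcp_rot"],s["contact_force"],s["grip_width"],s["joint_pos"].round(3))
p=s["ee_pos"]
plan([(p+[0,0,.25],down(81)),([.45,-.12,.28],down(177.5)),([.49,.06,.28],down(4.06-90)),(TN+.11*N,LEAN)])
```

```text
[ 0.40640313 -0.30324905  0.00520543] [-3.13949471e+00 -1.33433343e-03  1.38019345e+00] [-2.73343525  1.43321018  5.22174081] 0.02946410487186364 [-3.210e-01  4.640e-01 -5.320e-01 -2.000e-03 -5.770e-01 -3.009e+00]
move [0.02, -0.03, -12.5] [-0.1, -0.0, -1.0] rows 2.5
move [0.01, -0.01, -12.5] [-0.1, -0.0, -1.0] rows 2.5
move [6.26, 0.48, -0.83] [-0.0, 0.0, -32.2] rows 3.7
move [5.04, 3.74, -0.83] [-0.0, 0.0, -32.2] rows 3.7
move [2.28, 5.85, -0.83] [-0.0, 0.0, -32.2] rows 3.7
move [-1.07, 6.05, 0.0] [-0.0, 0.0, -32.2] rows 3.7
move [-4.13, 4.55, 0.0] [-0.0, 0.0, -32.2] rows 3.7
move [-5.92, 1.65, 0.0] [-0.0, 0.0, -32.2] rows 3.7
move [-7.99, -1.31, 10.5] [0.0, -30.0, -0.0] rows 3.5
```

Call:
step_arm([
  [[0,0,-3],[0,0,0],2],
  [[0,0,-8],[0,0,0],2],
  [[0,0,-13],[0,0,-1],2],
  [[0,0,-18],[0,0,-2],2],
  [[0,0,-23],[0,0,-2],2],
])

```text
time: 34.2
ee_pos: [0.4059, -0.3028, 0.2354]
tcp_rot: [-3.138, -0.003, 1.415]
contact_force: [2.1, -1.2, -5.2]
grip_width: 0.0297
```

Call:
step_arm([
  [[1.3,0.1,-0.4],[0,0,-6.5],2],
  [[2.5,0.2,-0.8],[0,0,-13],2],
  [[3.8,0.3,-1.2],[0,0,-19.4],2],
  [[5,0.4,-1.6],[0,0,-25.8],2],
  [[6.3,0.5,-2],[0,0,-32.2],2],
])

```text
time: 34.7
ee_pos: [0.4208, -0.2411, 0.2532]
tcp_rot: [-3.139, -0.005, 1.981]
contact_force: [-0.3, 0.3, -3.8]
grip_width: 0.0298
```

Call:
step_arm([
  [[1,0.7,-0.2],[0,0,-6.5],2],
  [[2,1.5,-0.4],[0,0,-13],2],
  [[3,2.2,-0.6],[0,0,-19.4],2],
  [[4,3,-0.8],[0,0,-25.8],2],
  [[5,3.7,-1],[0,0,-32.2],2],
])

```text
time: 35.2
ee_pos: [0.4351, -0.1806, 0.2632]
tcp_rot: [3.141, -0.006, 2.543]
contact_force: [-0.1, 0.6, -4.6]
grip_width: 0.0296
```

Call:
step_arm([
  [[0.5,1.2,-0.2],[0,0,-6.5],2],
  [[0.9,2.4,-0.4],[0,0,-13],2],
  [[1.4,3.5,-0.6],[0,0,-19.4],2],
  [[1.8,4.7,-0.8],[0,0,-25.8],2],
  [[2.3,5.9,-1],[0,0,-32.2],2],
])

```text
time: 35.7
ee_pos: [0.4495, -0.1191, 0.2732]
tcp_rot: [3.139, -0.005, 3.105]
contact_force: [0.5, -0.7, -4.7]
grip_width: 0.0298
```

Call:
step_arm([
  [[-0.2,1.2,0],[0,0,-6.5],2],
  [[-0.4,2.4,0],[0,0,-13],2],
  [[-0.7,3.6,0],[0,0,-19.4],2],
  [[-0.9,4.8,0],[0,0,-25.8],2],
  [[-1.1,6,0],[0,0,-32.2],2],
])

```text
time: 36.2
ee_pos: [0.4628, -0.0597, 0.2732]
tcp_rot: [3.137, -0.003, -2.616]
contact_force: [-0.3, 0.6, -4.9]
grip_width: 0.0297
```

Call:
step_arm([
  [[-0.8,0.9,0],[0,0,-6.5],2],
  [[-1.6,1.8,0],[0,0,-13],2],
  [[-2.5,2.7,0],[0,0,-19.4],2],
  [[-3.3,3.6,0],[0,0,-25.8],2],
  [[-4.1,4.5,0],[0,0,-32.2],2],
])

```text
time: 36.7
ee_pos: [0.476, -0.0004, 0.2732]
tcp_rot: [3.136, -0.001, -2.054]
contact_force: [1.3, 0.3, -3.9]
grip_width: 0.03
```

Call:
step_arm([
  [[-1.2,0.3,0],[0,0,-6.5],2],
  [[-2.4,0.6,0],[0,0,-13],2],
  [[-3.5,1,0],[0,0,-19.4],2],
  [[-4.7,1.3,0],[0,0,-25.8],2],
  [[-5.9,1.6,0],[0,0,-32.2],2],
])

```text
time: 37.2
ee_pos: [0.4894, 0.0591, 0.2733]
tcp_rot: [3.137, 0.002, -1.492]
contact_force: [-0.5, 0.1, -3.5]
grip_width: 0.0294
```

Run:
```python
from h import *
s=manip.observe();print(s["ee_pos"],s["tcp_rot"],s["contact_force"],s["grip_width"],s["joint_pos"].round(2))
plan([(TN+.11*N,LEAN),(TN+.06*N,LEAN)])
```

```text
[0.48942056 0.059062   0.27329271] [ 3.13655132e+00  2.01572591e-03 -1.49193267e+00] [-0.48017277  0.08995574 -3.48709022] 0.029395083962253963 [ 0.45  0.13 -0.21 -0.   -1.23 -0.37]
move [-8.05, -1.49, 9.84] [0.4, -29.9, 0.4] rows 3.5
move [0.0, 0.0, 5.0] [-0.0, 0.0, -0.0] rows 1.0
```

Call:
step_arm([
  [[-1.6,-0.3,2],[0,-6,0],2],
  [[-3.2,-0.6,4],[0,-12,0],2],
  [[-4.8,-0.9,6],[0,-18,0],2],
  [[-6.4,-1.2,8],[0,-24,0],2],
  [[-8,-1.5,9.8],[0.4,-29.9,0.4],2],
])

```text
time: 37.7
ee_pos: [0.4986, 0.1401, 0.1753]
tcp_rot: [-3.14, 0.527, -1.504]
contact_force: [-0.6, -0.4, -5.1]
grip_width: 0.0298
```

Call:
step_arm([
  [[0,0,1.5],[0,0,0],2],
  [[0,0,3],[0,0,0],2],
  [[0,0,4],[0,0,0],2],
  [[0,0,4],[0,0,0],2],
  [[0,0,4],[0,0,0],2],
])

```text
time: 38.2
ee_pos: [0.498, 0.1595, 0.1426]
tcp_rot: [-3.138, 0.523, -1.502]
contact_force: [0.5, -0.6, -4.2]
grip_width: 0.0299
```

Run:
```python
from h import *
manip.grab_frame("side");st(TN);plan([(TN+.02*N,LEAN)])
```

```text
rel X,W,N mm [ 0.3  2.3 73.1] F in X,W,N [-2.2 -1.1 -3.6] 0.029944253406356473 38.25
move [0.03, 0.26, 5.31] [-0.3, -0.0, -0.1] rows 1.1
```

Call:
step_arm([
  [[0,0.2,1.5],[-0.2,0,-0.1],2],
  [[0,0.2,3],[-0.2,0,-0.1],2],
  [[0,0.2,4.2],[-0.2,0,-0.1],2],
  [[0,0.2,4.2],[-0.2,0,-0.1],2],
  [[0,0.2,4.2],[-0.2,0,-0.1],2],
])

```text
time: 38.75
ee_pos: [0.4947, 0.1805, 0.1058]
tcp_rot: [-3.141, 0.523, -1.5]
contact_force: [-0.1, -0.7, -4.1]
grip_width: 0.0297
```

Call:
step_arm([
  [[0,0,0.5],[0,0,0],2],
  [[0,0,0.9],[0,0,0],2],
  [[0,0,0.9],[0,0,0],2],
  [[0,0,0.9],[0,0,0],2],
])

```text
time: 39.15
ee_pos: [0.4946, 0.1848, 0.0987]
tcp_rot: [-3.14, 0.524, -1.5]
contact_force: [-0.1, 0.3, -4.0]
grip_width: 0.0298
```

Run:
```python
from h import *
from scipy.ndimage import map_coordinates
fs=manip.grab_frame("side");st(TN);plan([(TN+.02*N,LEAN),(TN,LEAN)])
cv2.imwrite("pics/s9.png",fs[:,:,::-1])
s=manip.observe();r=R.from_euler("xyz",s["tcp_rot"]);p=s["ee_pos"]
I=fs[:,:,::-1].astype(float);g=I[...,2]-I[...,0]
t=np.arange(-.02,.0201,.001)
for x in(.03,.036,.042,.046):
    o=[]
    for y0,z in((-.015,-.015),(.015,.015)):
        q=np.array([proj("side",p+r.apply([x,y0+k,z-.010])) for k in t])
        v=map_coordinates(g,[q[:,1],q[:,0]],order=1);d=np.gradient(np.convolve(np.pad(v,1,"edge"),[.25,.5,.25],"valid"))
        k=np.argmax(d[8:33])+8 if y0<0 else np.argmin(d[8:33])+8
        o.append((round(t[k]*1e3),round(d[k])))
    print(x,"tool-y err right/left",o)
```

```text
rel X,W,N mm [ 0.2  0.5 21.9] F in X,W,N [-2.9  0.1 -3.8] 0.029890697788240165 39.2
move [0.02, 0.05, 0.19] [-0.1, -0.0, -0.0] rows 0.0
move [-0.0, -0.0, 2.0] [0.0, -0.0, 0.0] rows 0.4
0.03 tool-y err right/left [(3, 13), (0, -10)]
0.036 tool-y err right/left [(2, 13), (0, -10)]
0.042 tool-y err right/left [(2, 13), (1, -9)]
0.046 tool-y err right/left [(1, 12), (0, -8)]
```

Against the side view the tube and cradle line up to about 0.6 mm. I'll nudge 0.1 cm toward +y (tool) and lower gently.

Call:
step_arm([
  [[0,0.1,0.3],[0,0,0],2],
  [[0,0.1,0.6],[0,0,0],2],
  [[0,0.1,0.9],[0,0,0],2],
  [[0,0.1,1.2],[0,0,0],2],
  [[0,0.1,1.2],[0,0,0],2],
])

```text
time: 39.7
ee_pos: [0.4929, 0.1909, 0.0876]
tcp_rot: [-3.141, 0.523, -1.501]
contact_force: [0.4, -0.5, -4.2]
grip_width: 0.0292
```

Run:
```python
from h import *
manip.grab_frame("side");st(TN)
```

```text
rel X,W,N mm [ 0.2 -0.8  9.4] F in X,W,N [-2.  -0.1 -3.7] 0.02973664025674876 39.75
```

Call:
step_arm([
  [[0,0,0.2],[0,0,0],2],
  [[0,0,0.4],[0,0,0],2],
  [[0,0,0.6],[0,0,0],2],
  [[0,0,0.7],[0,0,0],2],
])

```text
time: 40.15
ee_pos: [0.4928, 0.1944, 0.0819]
tcp_rot: [-3.14, 0.524, -1.501]
contact_force: [0.1, 0.0, -4.8]
grip_width: 0.0296
```

Run:
```python
from h import *
manip.grab_frame("side");st(TN);manip.grab_frame("side");st(TN)
```

```text
rel X,W,N mm [ 0.2 -0.8  2.4] F in X,W,N [-2.9  0.7 -4.4] 0.02969709267228965 40.2
rel X,W,N mm [ 0.2 -0.7  2.5] F in X,W,N [-2.2 -0.3 -3.9] 0.030108582712496345 40.25
```

Call:
step_arm([
  [[0,0,0.1],[0,0,0],2],
  [[0,0,0.2],[0,0,0],2],
  [[0,0,0.25],[0,0,0],2],
  [[0,0,0.25],[0,0,0],2],
])

```text
time: 40.65
ee_pos: [0.4929, 0.1954, 0.0803]
tcp_rot: [-3.139, 0.524, -1.5]
contact_force: [0.0, -1.5, -2.1]
grip_width: 0.0297
```

Run:
```python
from h import *
manip.grab_frame("side");st(TN);manip.grab_frame("side");st(TN)
```

```text
rel X,W,N mm [ 0.3 -0.5  0.6] F in X,W,N [-1.7 -0.6 -0.7] 0.029682803749912324 40.7
rel X,W,N mm [ 0.2 -0.6  0.6] F in X,W,N [-1.2 -0.4 -0.1] 0.02963095391387569 40.75
```

Call:
step_arm([
  [[0,0,0.1],[0,0,0],2],
  [[0,0,0.15],[0,0,0],2],
  [[0,0,0.15],[0,0,0],2],
])

```text
time: 41.05
ee_pos: [0.493, 0.1954, 0.0802]
tcp_rot: [-3.139, 0.523, -1.499]
contact_force: [-2.6, -7.0, 7.4]
grip_width: 0.0297
```

Run:
```python
from h import *
manip.grab_frame("side");st(TN);manip.grab_frame("side");st(TN)
```

```text
rel X,W,N mm [ 0.2 -0.6  0.4] F in X,W,N [-1.9 -3.4  9.5] 0.02957048677927208 41.1
rel X,W,N mm [ 0.2 -0.5  0.4] F in X,W,N [-1.4 -2.1  9.5] 0.029617488375274753 41.15
```

Seated at N = +0.4 mm. Releasing and retreating along the normal, then taking the last picture.

Call:
step_arm([
  [[0,0,-0.2],[0,0,0],2],
  [[0,0,-0.2],[0,0,0],4.6],
  [[0,0,-0.2],[0,0,0],4.6],
  [[0,0,-0.2],[0,0,0],4.6],
  [[0,0,-0.2],[0,0,0],4.6],
])

```text
time: 41.65
ee_pos: [0.4931, 0.1956, 0.0806]
tcp_rot: [-3.139, 0.524, -1.5]
contact_force: [0.7, -0.0, -0.5]
grip_width: 0.0454
```

Call:
step_arm([
  [[0,0,0],[0,0,0],4.6],
  [[0,0,-2],[0,0,0],4.6],
  [[0,0,-5],[0,0,0],4.6],
  [[0,0,-9],[0,0,0],4.6],
  [[0,0,-13],[0,0,0],4.6],
])

```text
time: 42.15
ee_pos: [0.4969, 0.1298, 0.194]
tcp_rot: [-3.141, 0.523, -1.5]
contact_force: [1.1, 0.2, 0.2]
grip_width: 0.046
```

Call:
step_arm([
  [[1,0,-3],[0,5,0],4.6],
  [[3,0,-6],[0,10,0],4.6],
  [[5,0,-10],[0,15,0],4.6],
  [[7,0,-14],[0,20,0],4.6],
  [[9,0,-18],[0,25,0],4.6],
])

```text
time: 42.65
ee_pos: [0.5087, -0.0384, 0.3055]
tcp_rot: [-3.139, 0.084, -1.501]
contact_force: [0.9, -0.6, 0.2]
grip_width: 0.0462
```

Call:
step_arm([
  [[4,0,0],[0,0,0],4.6],
  [[8,0,0],[0,0,0],4.6],
  [[12,0,0],[0,0,0],4.6],
  [[16,0,0],[0,0,0],4.6],
  [[16,0,0],[0,0,0],4.6],
])

```text
time: 43.15
ee_pos: [0.5194, -0.1996, 0.2886]
tcp_rot: [3.141, 0.087, -1.506]
contact_force: [0.2, 1.1, -0.3]
grip_width: 0.0457
```

Run:
```python
from h import *
s=manip.observe();print(s["ee_pos"],s["joint_pos"].round(2),s["contact_force"],s["time"])
fs=manip.grab_frame("side");ft=manip.grab_frame("top")
a=cv2.resize(fs[120:260,200:350],(430,400),interpolation=cv2.INTER_CUBIC);b=cv2.resize(ft[195:325,155:275],(369,400),interpolation=cv2.INTER_CUBIC)
C=np.zeros((600,800,3),np.uint8);C[:400,:430]=a;C[:400,431:]=b;C[400:,:267]=cv2.resize(fs,(267,200));C[400:,270:537]=cv2.resize(ft,(267,200))
cv2.imwrite("pics/fin.png",C[:,:,::-1])
```

```text
[ 0.51944508 -0.19961275  0.28855568] [-0.13  0.25  0.01 -0.09 -1.35  0.21] [ 0.16352988  1.08228751 -0.30309982] 43.15
```

View pics/fin.png

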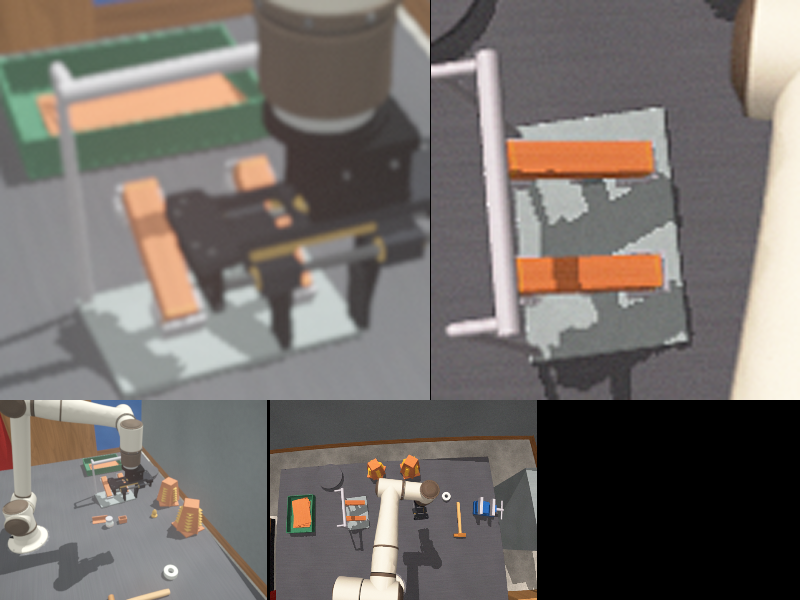

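Both weights lie square in their cradles at (580,158) and (590,273) in the top crop. Both still lean back, and the gripper is empty and clear. Handing in.

Run:
```python
from h import *
f=manip.grab_frame("side")[:,:,::-1].astype(int);o=cv2.imread("pics/side0.png").astype(int)
for n,(x,y) in dict(jar=(262,292),stub=(294,287),offcut=(239,286),finial=(370,272),reel=(409,413),mallet=(370,467)).items():
    w=np.s_[y-14:min(y+14,480),x-14:x+14];print(n,np.abs(f[w]-o[w]).mean().round(1))
s=manip.observe();print(s["contact_force"].round(1),s["grip_width"],s["time"])
print(manip.close_job())
```

```text
jar 5.3
stub 4.5
offcut 4.9
finial 4.9
reel 4.7
mallet 5.7
[0.1 0.6 0.3] 0.046034458235101224 43.3
the job is handed in; nothing more can be done
None
```

Both counterweights are in the stand's cradles, one in each, with the heavy end at the foot, and I have handed the job in at 43.3 s. The hand-in reports no verdict.

**Finding the heavy ends:** A light-grip lift showed both weights heavy at the end pointing to the robot's left (+y). For the first weight the hard-grip moment agreed in sign but was weaker than expected (about 0.05–0.07 N m against at least 0.085). I did no hard-grip check on the second.

**Placing:** I regripped each weight near its heavy end and turned it round. I lowered each one square to the bed, leaning in from the foot side, and each touched down within 0.5 mm of the height I had measured.

**Last checks:**
- **Cradles:** the final picture shows both weights lying square, with both cradles still leaning back.
- **Gripper:** it is open, well clear and reads no contact force.
- **Other things on the bench:** the picture around the jar, finial, stub, reel, offcut and mallet looks the same as at the start.
- **Camera disagreement:** the two cameras differed by about 2–3 mm on the cradles' position across the stand. I aimed between them, and both weights went in without catching on the cheeks.

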